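# Comb ejector pins straight in their rack and press them home to the stop

## Task

The four ejector pins on the rack are to be laid out for gauging: with the spring-tined rake from the blue caddy, comb them straight so that each lies along the middle of its own lane, then push on their tails with the tines until all four heads are felt to press together against the stop bar, and leave them lying straight with their heads level. Push firmly but gently, so that the springy tines bend only about 3 or 4 mm once the heads are home. Keep bare fingers off the cleaned pins, do not bear down hard on the rack, leave the other things where they are, and park the rake upright across its caddy again.

Things in the scene. Friction and masses are not known exactly. Their poses are not given: they have to be found in the camera images.
- rack: grey corrugated pin rack, 260 (x) x 190 (y) x 12 mm, fixed; origin at its underside, mid-width, the bed runs from x = -125 to +135 mm. Its x axis runs along the lanes, away from the robot, to the aluminium stop bar (top 23 mm above the bed) across the far end. The bar's front face is clamped somewhere from x = +45 to +100 mm; this setting is not measured, it has to be felt. It does not yield.
- rack_bed (a point): point on the rack's bed above the rack's origin (12 mm up), same axes. Five rounded ridges along x at y = -60, -30, 0, +30, +60 mm, crests 4 mm above this point, leave four shallow valleys, the lanes, with middles at y = +45, +15, -15, -45 mm; valley floors level with this point.
- caddy: blue open plastic box, 76 (x) x 152 (y) x 46 mm, walls 5 mm, fixed; origin at the centre of its underside. The rake is parked across it: its bar lies on the two rims at y = -74 and +74 mm, the tines hang inside; parked, the grip's centre is 82.5 mm above the caddy's underside.
- rake_grip (a point): centre of the rake's upright wooden grip: 24 mm thick along its x (take it across this), 52 mm wide along y, 54 mm high. It stands in the middle of an aluminium bar 24 (x) x 176 (y) x 10 mm whose underside is 36.5 mm below this point. The rake weighs about 200 g.
- rake_tips (a point): middle of the row of tine ends, 70.5 mm below the grip's centre, same axes. Five flat spring-steel tines hang down at y = -60, -30, 0, +30, +60 mm, 10 mm wide (y), 2.4 mm thick, 20 mm apart; stiff sideways, they bend fore and aft (x) by about 1 mm per newton at the end of each, up to about 17 mm. The point does not follow the bending.
- pin1_mid (a point): steel ejector pin with a head, 110 mm long over all, shank 8 mm, about 45 g: point on its axis at mid-length, x axis along the pin towards its head. Lies askew over its own lane, the leftmost lane (rack y = +45 mm); head towards the stop bar and 10 to 90 mm short of it, tail towards the robot. It crosses the lane's middle near its head. Slides and rolls easily.
- pin1_head (a point): centre of the end face of this pin's head (14 mm across, 6 mm thick), 55 mm from mid-length, same axes
- pin2_mid (a point): steel ejector pin with a head, 110 mm long over all, shank 8 mm, about 45 g: point on its axis at mid-length, x axis along the pin towards its head. Lies askew over its own lane, the second lane from the left (rack y = +15 mm); head towards the stop bar and 10 to 90 mm short of it, tail towards the robot. It crosses the lane's middle near its head. Slides and rolls easily.
- pin2_head (a point): centre of the end face of this pin's head (14 mm across, 6 mm thick), 55 mm from mid-length, same axes
- pin3_mid (a point): steel ejector pin with a head, 110 mm long over all, shank 8 mm, about 45 g: point on its axis at mid-length, x axis along the pin towards its head. Lies askew over its own lane, the third lane (rack y = -15 mm); head towards the stop bar and 10 to 90 mm short of it, tail towards the robot. It crosses the lane's middle near its head. Slides and rolls easily.
- pin3_head (a point): centre of the end face of this pin's head (14 mm across, 6 mm thick), 55 mm from mid-length, same axes
- pin4_mid (a point): steel ejector pin with a head, 110 mm long over all, shank 8 mm, about 45 g: point on its axis at mid-length, x axis along the pin towards its head. Lies askew over its own lane, the rightmost lane (rack y = -45 mm); head towards the stop bar and 10 to 90 mm short of it, tail towards the robot. It crosses the lane's middle near its head. Slides and rolls easily.
- pin4_head (a point): centre of the end face of this pin's head (14 mm across, 6 mm thick), 55 mm from mid-length, same axes
- steel_insert: steel mould insert, 44 x 30 x 47 mm, bystander, origin at its underside
- oil_bottle: dark oil bottle, 42 mm wide, 69 mm high, bystander, origin at its underside
- paste_jar: white jar with black lid, 47 mm wide, 37 mm high, bystander, origin at its underside
- loupe: black eye loupe, 42 mm wide, 21 mm high, bystander, origin at its underside

How it is judged:
By the outcome, as a careful person would: the job done as asked, in the order asked, and still so for the second after the job is handed in, with the robot touching nothing.
It also fails if it takes over 61 s, if anything falls off the work surface, if the arm or the gripper's body presses on something with over 40 N, if the wrist force passes 120 N, or if a joint passes its speed limit or range.

## Robot

A 7-joint arm with a two-finger parallel gripper is mounted at the origin on a cart in front of the work surface, level with it; the furniture and walls round the work are solid. World frame = base frame: x ahead of the robot, y to its left, z up, the work surface at z = 0. Lengths are in m, angles in rad, forces in N, time in s.
With the tool pointing down it reaches from about 0.425 to 1.025 m from the base axis. Payload 3.6 kg.
Tool frame: the origin (TCP) lies on the centre line of the jaws, within the pads' length; the fingertips stand 22 mm ahead of it and the grasp point (between the pads) lies 3 mm ahead of it; x points along the fingers, y is the direction in which the jaws open and shut, and the axes are right-handed (so a half turn about x gives the same grasp; the last joint's range is limited). The gripper opens to 85 mm and grips with 20 to 120 N. Pads are 22 mm wide; open, the fingers measure 114 mm over their backs; the gripper's body (76 mm by 85 mm) begins 54 mm behind the grasp point. The pads swing forward as they close: fully open they stand 13 mm farther back than shut.
Start: joints at [-1.278, 0.591, 0.048, 1.609, -0.033, 0.943, -0.034], TCP at [0.273, 0.671, 0.253] pointing down, gripper open.
Joint ranges: [-2.69, 2.69], [-0.47, 2.24], [-1.27, 1.36], [0.19, 2.51], [-1.53, 4.68], [0.08, 2.07], [-3.09, 3.09]. Speed limits (rad/s): [2.57, 2.57, 3.14, 3.14, 3.14, 3.14, 3.14].

## Interface

Orientations are given as a rotation vector (axis times angle).
In Python, from rig import sensors, snapshot, close_job gives the robot as it stands.
- The arm moves only by the shell command python3 -m jog 'ROWS'. ROWS is JSON, a list of rows, each a list of 3 entries, a list of its own where there are three numbers: the shift along the tool's x, y, z in mm, then the turn, a rotation vector about the tool's x, y, z in rad, then the closure, from 0 (fully open) to 1 (shut). A call has 1 to 5 rows; each row is the pose to reach, as a shift and turn from the pose commanded when the call began, along the tool's axes at that moment; what a row does not reach only later rows make up. A row lasts 1/12 s, in which the tool goes at most 41.7 mm and 7.16 degrees, less where a joint would pass 70% of its speed; a pose out of reach is approached as far as the arm can. A call with a gripper value outside its range is refused whole. The fingers move at their own pace and stop on an object; the grip force is fixed at half the most. Time passes only in rows, so rows that repeat a pose let the fingers close. It gives the time, the measured TCP pose, the force and the opening at its end, in the units of the state.
- sensors.get_state(): the state, without advancing time (a new reading comes with each control period).
- snapshot(name): name is "scene" or "top"; returns a dict with "image" (420x560x3 uint8, red, green, blue), "depth" (420x560 float32, m along the optical axis (not along the pixel's ray), 0 where there is no reading), "fx", "fy", "cx", "cy" (pixels), "dist" ([k1, k2, p1, p2, k3] as OpenCV has them; the pictures are not rectified), "T" (4x4, takes a point from camera to world coordinates). Camera axes: x right, y up, looking along -z (the intrinsics and any distortion apply to the point x, -y, -z); pixel columns grow to the right and rows downward; lengths in m; the calibration is good to about 2 mm. A picture is of the moment at which its call begins.
- close_job(): hands the job in, once; it reports no verdict.
The state is a dict: "time_s": time; "qpos": joint angles; "qd": joint speeds; "effort": joint torques, N m; "position": TCP position; "eef_rot": TCP orientation; "ft_force": force on the tool from outside, world axes, zero at the start; "ft_torque": the same for the moment, N m; "finger_gap": finger opening in m.
Only numpy, scipy, OpenCV 4.12 (cv2) and the standard library are available. Lean on these libraries where they do the work, as an engineer would, in place of code of your own. Each camera call takes 0.05 s, during which the arm holds its last target.

## Working session

There is one attempt and no reset: what is moved stays moved. The work goes in short steps, Python scripts to look and compute and a shell command to move; the robot and the scene stay as the last step left them, time stands still between calls to the robot, and variables do not carry over. Pictures are saved under pics/ and viewed, and the job is handed in when it is done.

```bash
ls; mkdir -p pics; python3 - <<'E'
from rig import sensors, snapshot
import cv2, numpy as np, pickle
print({k:np.round(v,3) for k,v in sensors.get_state().items()})
for n in("scene","top"):
    s=snapshot(n); pickle.dump(s,open(f"{n}0.pkl","wb"))
    cv2.imwrite(f"pics/{n}0.png",s["image"][:,:,::-1])
    print(n,s["fx"],s["fy"],s["cx"],s["cy"],s["dist"],np.round(s["T"],4))
E
```

```text
pics
{'time_s': np.float64(0.0), 'qpos': array([-1.278,  0.592,  0.048,  1.61 , -0.033,  0.943, -0.034]), 'qd': array([-0.001,  0.   ,  0.   , -0.001, -0.   ,  0.001,  0.002]), 'effort': array([-1.0000e-03, -5.4869e+01,  1.5460e+00, -1.9812e+01,  9.0000e-03,
        9.0000e-03, -0.0000e+00]), 'position': array([0.273, 0.671, 0.252]), 'eef_rot': array([ 0.302,  1.55 , -0.305]), 'ft_force': array([0.176, 0.345, 0.061]), 'ft_torque': array([ 0.065, -0.014,  0.002]), 'finger_gap': np.float64(0.086)}
scene 383.07904318268504 383.07904318268504 279.0654788341535 211.61983091963296 [-0.00369514  0.          0.          0.          0.        ] [[-0.4903  0.3588 -0.7943 -0.0805]
 [-0.8715 -0.2137  0.4414  0.3946]
 [-0.0113  0.9086  0.4175  0.46  ]
 [ 0.      0.      0.      1.    ]]
top 546.0589839507045 546.0589839507045 280.9368162131696 210.10114820059164 [0.04677098 0.         0.         0.         0.        ] [[ 3.3000e-03  9.8570e-01 -1.6830e-01  4.1600e-01]
 [-9.9990e-01  3.0000e-04 -1.7300e-02 -6.5000e-03]
 [-1.7000e-02  1.6830e-01  9.8560e-01  1.2182e+00]
 [ 0.0000e+00  0.0000e+00  0.0000e+00  1.0000e+00]]
```

View pics/scene0.png

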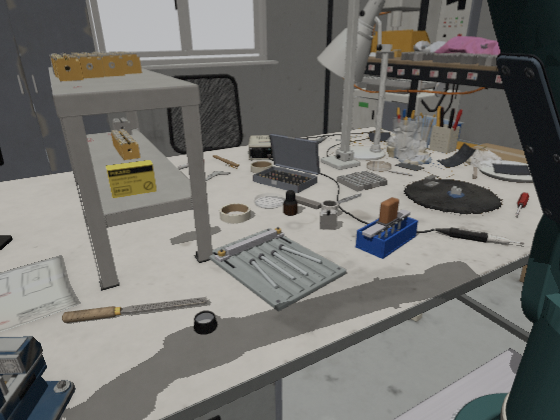

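View pics/top0.png

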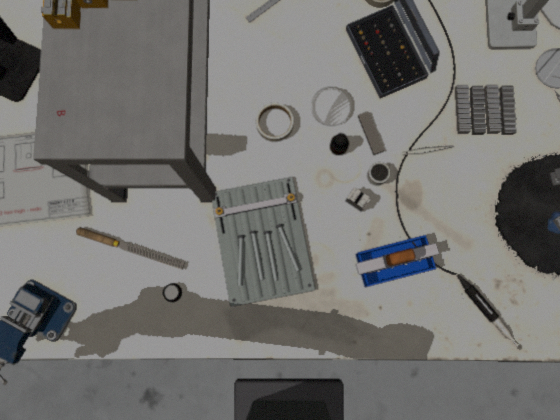

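```bash
cat > h.py <<'E'
import numpy as np, cv2, pickle
def K(s): return np.array([[s["fx"],0,s["cx"]],[0,s["fy"],s["cy"]],[0,0,1]])
def ray(s,uv):
    p=cv2.undistortPoints(np.array(uv,float).reshape(-1,1,2),K(s),np.array(s["dist"],float)).reshape(-1,2)
    d=np.c_[p[:,0],-p[:,1],-np.ones(len(p))]
    return s["T"][:3,3], d@s["T"][:3,:3].T
def plane(s,uv,z):
    o,d=ray(s,uv); t=(z-o[2])/d[:,2]; return o+t[:,None]*d
def cloud(s):
    h,w=s["depth"].shape; vv,uu=np.mgrid[:h,:w]
    o,d=ray(s,np.c_[uu.ravel(),vv.ravel()]); P=o+d*s["depth"].ravel()[:,None]
    return P.reshape(h,w,3)
def proj(s,P):
    T=np.linalg.inv(s["T"]); q=np.atleast_2d(P)@T[:3,:3].T+T[:3,3]; q=q*[1,-1,-1]
    return cv2.projectPoints(q,np.zeros(3),np.zeros(3),K(s),np.array(s["dist"],float))[0].reshape(-1,2)
def load(n): return pickle.load(open(f"{n}.pkl","rb"))
E
python3 - <<'E'
from h import *
s=load("top0"); P=cloud(s)
for n,(u,v) in dict(table=(320,180),shelf1=(188,155),shelf2=(45,155),shelf3=(188,20),legbot=(205,197),legfar=(120,197),tape=(262,122),bottle=(339,144),insert=(357,199),grip=(400,258),rackfl=(228,298),rackfr=(310,285),bar=(255,207),base=(290,400)).items():
    print(n,np.round(P[v,u],3))
im=cv2.resize(s["image"][160:320,200:460],None,fx=3,fy=3,interpolation=cv2.INTER_CUBIC)
cv2.imwrite("pics/topz.png",im[:,:,::-1])
E
```

```text
table [ 0.695 -0.074 -0.004]
shelf1 [0.657 0.162 0.348]
shelf2 [0.647 0.382 0.38 ]
shelf3 [0.876 0.162 0.381]
legbot [0.643 0.179 0.056]
legfar [0.645 0.366 0.048]
tape [0.831 0.06  0.001]
bottle [ 0.759 -0.112  0.067]
insert [ 0.642 -0.152  0.039]
grip [ 0.508 -0.228  0.108]
rackfl [0.427 0.13  0.01 ]
rackfr [ 0.456 -0.049  0.015]
bar [0.625 0.071 0.035]
base [ 0.105 -0.005 -0.665]
```

View pics/topz.png

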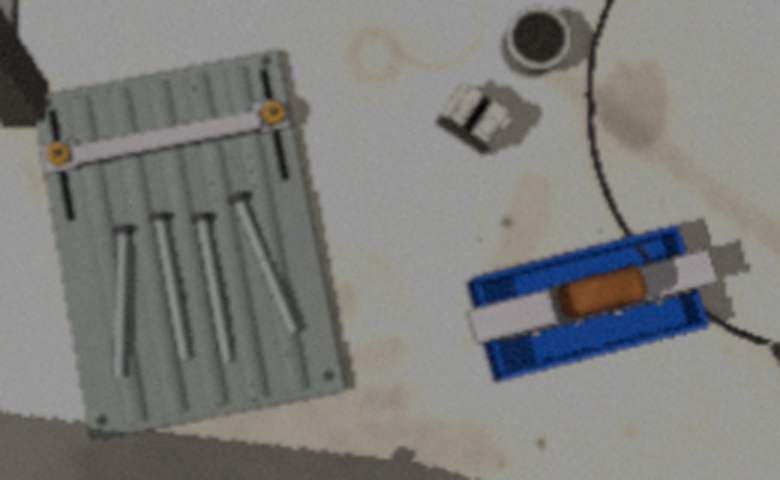

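```bash
python3 - <<'E'
from h import *
for n,pts in (("top0",[(245,250),(300,250),(225,285),(320,180),(315,240),(232,297),(250,305),(318,275),(262,205),(256,255),(385,272),(370,262)]),):
    s=load(n); hsv=cv2.cvtColor(s["image"],cv2.COLOR_RGB2HSV); lab=cv2.cvtColor(s["image"],cv2.COLOR_RGB2LAB)
    for u,v in pts: print((u,v),s["image"][v,u],hsv[v,u],lab[v,u])
s=load("top0")
im=cv2.resize(s["image"][165:310,205:325],None,fx=5,fy=4.1,interpolation=cv2.INTER_CUBIC)
cv2.imwrite("pics/rackz.png",cv2.convertScaleAbs(im[:,:,::-1],alpha=1.6))
s=load("scene0")
im=cv2.resize(s["image"][185:315,195:425],None,fx=3.4,fy=3.4,interpolation=cv2.INTER_CUBIC)
cv2.imwrite("pics/scz.png",cv2.convertScaleAbs(im[:,:,::-1],alpha=1.2))
E
```

```text
(245, 250) [90 94 89] [54 14 94] [101 125 130]
(300, 250) [110 112 106] [ 40  14 112] [120 126 131]
(225, 285) [149 148 148] [  0   2 149] [157 128 128]
(320, 180) [151 146 136] [ 20  25 151] [155 128 134]
(315, 240) [150 150 147] [ 30   5 150] [158 127 130]
(232, 297) [110 114 109] [ 54  11 114] [121 126 130]
(250, 305) [84 81 73] [22 33 84] [ 88 128 133]
(318, 275) [151 150 140] [ 27  19 151] [158 126 133]
(262, 205) [146 140 141] [175  10 146] [150 131 128]
(256, 255) [132 133 130] [ 40   6 133] [141 127 129]
(385, 272) [ 19  57 127] [109 217 127] [ 65 143  85]
(370, 262) [150 146 147] [173   7 150] [155 130 128]
```

View pics/rackz.png

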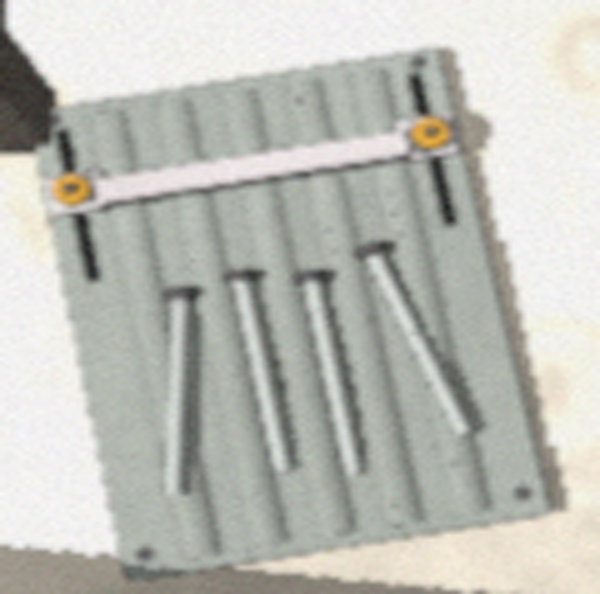

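View pics/scz.png

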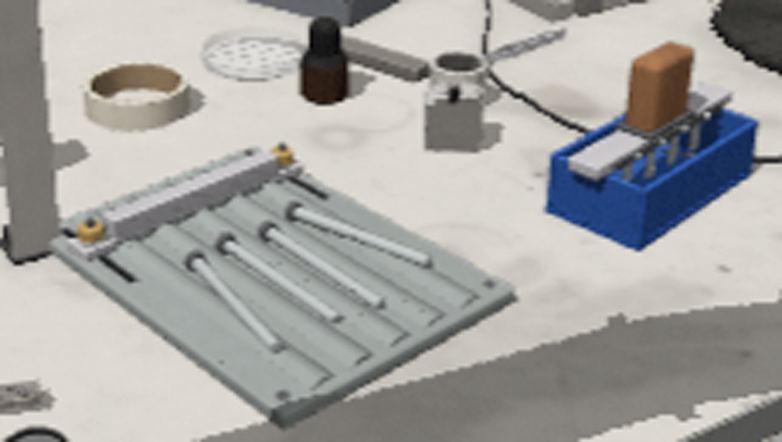

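```bash
python3 - <<'E'
from h import *
s=load("top0")
lab=cv2.cvtColor(cv2.GaussianBlur(s["image"],(3,3),0),cv2.COLOR_RGB2LAB).astype(int)
roi=np.zeros(lab.shape[:2],bool); roi[170:312,208:325]=1
m=(roi&(lab[...,1]<=127)&(lab[...,0]<140)&(lab[...,0]>80)).astype(np.uint8)
m=cv2.morphologyEx(m,cv2.MORPH_CLOSE,np.ones((9,9))); m=cv2.morphologyEx(m,cv2.MORPH_OPEN,np.ones((7,7)))
c=max(cv2.findContours(m,cv2.RETR_EXTERNAL,cv2.CHAIN_APPROX_NONE)[0],key=cv2.contourArea)
c=cv2.convexHull(c); W=plane(s,c.reshape(-1,2)+0.0,0.012)[:,:2]
r=cv2.minAreaRect((W*1000).astype(np.float32)); print("rect mm",r); print(cv2.boxPoints(r))
h=[(216,191.8),(293,176.7),(314.6,288.9),(230,304.5)]
Q=plane(s,h,0.012); print(np.round(Q*1000,1)); 
print([np.linalg.norm(Q[i]-Q[(i+1)%4])*1000 for i in range(4)])
sc=load("scene0")
# scene corners from zoom (scale 3.4, offset 195,185)
z=np.array([(58,237),(268,147),(517,297),(277,412)])/3.4+[195,185]
Q=plane(sc,z,0.012);print(np.round(Q*1000,1));print([np.linalg.norm(Q[i]-Q[(i+1)%4])*1000 for i in range(4)])
o=cv2.drawContours(s["image"].copy(),[c],-1,(255,0,0),1); cv2.imwrite("pics/m.png",cv2.resize(o[165:310,205:325],None,fx=4,fy=4)[:,:,::-1])
E
```

```text
rect mm ((547.8665771484375, 52.279998779296875), (280.11737060546875, 199.34144592285156), 10.359493255615234)
[[392.16785  125.1401  ]
 [428.01416  -70.95185 ]
 [703.5653   -20.580101]
 [667.719    175.51184 ]]
[[663.8 161.4  12. ]
 [698.7 -12.4  12. ]
 [447.5 -59.4  12. ]
 [413.5 124.9  12. ]]
[np.float64(177.25505118986084), np.float64(255.52215110669275), np.float64(187.37497466197547), np.float64(252.98703729410087)]
[[646.  165.4  12. ]
 [689.8 -17.5  12. ]
 [436.4 -52.3  12. ]
 [414.4 127.4  12. ]]
[np.float64(188.0977405608354), np.float64(255.78583763558854), np.float64(181.0745121858897), np.float64(234.727139230958)]
```

View pics/m.png

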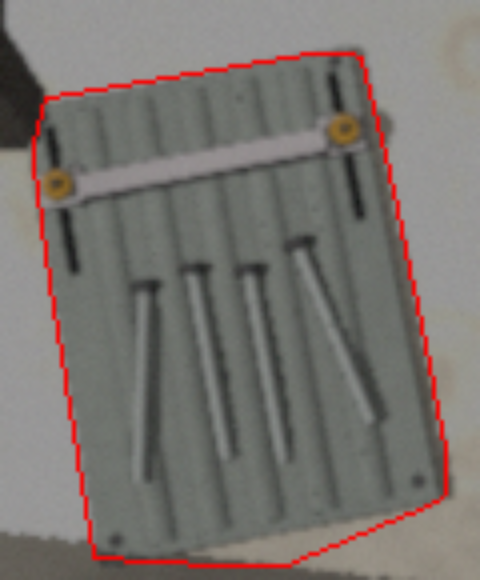

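```bash
cat > prof.py <<'E'
from h import *
import sys
def edge(s,o,yaw,axis,at,lo,hi,z=0.012,chan=0,span=12):
    # sample across edge; return profile
    c,sn=np.cos(yaw),np.sin(yaw); lab=cv2.cvtColor(s["image"],cv2.COLOR_RGB2LAB).astype(np.float32)
    al=np.linspace(lo,hi,60); ac=np.arange(at-span,at+span+.1,1.0)
    A,C=np.meshgrid(al,ac)
    X,Y=(C,A) if axis=='x' else (A,C)
    P=np.stack([o[0]+c*X/1e3-sn*Y/1e3,o[1]+sn*X/1e3+c*Y/1e3,np.full_like(X,z)],-1).reshape(-1,3)
    uv=proj(s,P).astype(np.float32)
    v=cv2.remap(lab,uv[:,:1],uv[:,1:],cv2.INTER_LINEAR).reshape(len(ac),len(al),3)
    return al,ac,v
E
python3 - <<'E'
from prof import *
s=load("top0"); yaw=np.radians(10.4)
# centre guess; bed center at x=+5
ctr=np.array([0.555,0.052]); o=ctr-5e-3*np.array([np.cos(yaw),np.sin(yaw)])
for nm,ax,at,lo,hi in (("left","y",95,-110,0),("left2","y",95,0,60),("right","y",-95,-110,0),("right2","y",-95,0,120),("far","x",135,-80,0),("far","x",135,0,80),("near","x",-125,-80,-10),("near","x",-125,30,80)):
    al,ac,v=edge(s,o,yaw,ax,at,lo,hi); m=v.mean(1); print(nm,lo,hi); print(" ".join(f"{a:.0f}:{x[0]:.0f}/{x[1]:.1f}" for a,x in zip(ac,m)))
E
```

```text
left -110 0
83:122/125.4 84:122/125.4 85:122/125.5 86:122/125.6 87:121/125.6 88:121/125.6 89:121/125.6 90:121/125.6 91:122/125.6 92:122/125.8 93:122/125.8 94:122/125.8 95:122/125.7 96:123/125.8 97:124/126.0 98:127/126.4 99:133/126.9 100:140/127.4 101:148/127.8 102:154/128.0 103:157/128.0 104:157/128.0 105:157/128.0 106:157/128.1 107:158/128.2
left2 0 60
83:111/125.7 84:104/126.0 85:95/126.3 86:88/126.4 87:87/126.4 88:91/126.3 89:98/126.2 90:105/126.0 91:112/125.9 92:117/125.8 93:120/125.7 94:121/125.7 95:122/125.7 96:122/125.7 97:123/125.8 98:124/126.0 99:128/126.4 100:134/126.8 101:141/127.0 102:149/127.2 103:155/127.3 104:158/127.4 105:158/127.4 106:158/127.6 107:158/127.7
right -110 0
-107:156/127.5 -106:156/127.5 -105:156/127.4 -104:156/127.5 -103:156/127.6 -102:156/127.6 -101:155/127.6 -100:152/127.5 -99:148/127.5 -98:139/127.7 -97:128/127.9 -96:116/128.0 -95:105/128.1 -94:97/128.1 -93:93/128.0 -92:89/127.9 -91:88/127.6 -90:90/127.0 -89:96/126.4 -88:105/125.9 -87:112/125.5 -86:117/125.5 -85:118/125.5 -84:119/125.6 -83:118/125.8
right2 0 120
-107:159/128.0 -106:159/127.9 -105:159
[... 1099 characters left out ...]
51/128.2 -133:151/128.2 -132:151/128.3 -131:150/128.3 -130:150/128.2 -129:150/128.2 -128:149/128.1 -127:147/128.2 -126:142/128.1 -125:133/127.9 -124:123/127.4 -123:116/126.9 -122:114/126.2 -121:115/125.8 -120:117/125.6 -119:117/125.5 -118:116/125.5 -117:115/125.6 -116:114/125.6 -115:114/125.5 -114:113/125.6 -113:112/125.8
near 30 80
-137:88/128.3 -136:88/128.1 -135:88/128.2 -134:89/128.2 -133:91/128.2 -132:94/128.2 -131:97/128.3 -130:99/128.3 -129:102/128.3 -128:105/128.3 -127:105/128.2 -126:101/127.8 -125:99/127.3 -124:102/126.8 -123:107/126.3 -122:113/125.7 -121:116/125.6 -120:117/125.7 -119:116/125.7 -118:115/125.6 -117:115/125.6 -116:115/125.7 -115:115/125.6 -114:115/125.4 -113:116/125.5
```

```bash
python3 - <<'E'
from prof import *
y0=np.radians(10.4); c,sn=np.cos(y0),np.sin(y0)
o=np.array([0.555,0.052])-5e-3*np.array([c,sn])+np.array([c*1.2-sn*6.2,sn*1.2+c*6.2])/1e3
yaw=np.radians(11.0); print(o)
def cross(ac,p,lo,hi): 
    pass
for n in("top0","scene0"):
  s=load(n)
  print(n)
  for nm,ax,at,lo,hi in (("left","y",95,-110,-60),("left","y",95,-50,0),("left","y",95,0,60),("right","y",-95,-110,-30),("right","y",-95,0,120),("far","x",135,-80,0),("far","x",135,0,80),("near","x",-125,-80,-10),("near","x",-125,30,80)):
    al,ac,v=edge(s,o,yaw,ax,at,lo,hi,span=10); m=v[...,0].mean(1); print(nm,lo,hi," ".join(f"{a:.0f}:{x:.0f}" for a,x in zip(ac,m)))
  # ridge profile
  al,ac,v=edge(s,o,yaw,'y',0,-115,-80,span=75); m=v[...,0].mean(1); print(" ".join(f"{a:.0f}:{x:.0f}" for a,x in zip(ac,m)))
E
```

```text
[0.55014321 0.05741217]
top0
left -110 -60 85:120 86:121 87:121 88:121 89:121 90:122 91:123 92:125 93:130 94:138 95:146 96:153 97:157 98:158 99:157 100:157 101:156 102:157 103:157 104:157 105:158
left -50 0 85:123 86:123 87:123 88:123 89:123 90:123 91:123 92:125 93:130 94:137 95:145 96:153 97:157 98:158 99:159 100:159 101:159 102:159 103:159 104:159 105:159
left 0 60 85:116 86:119 87:121 88:121 89:122 90:122 91:123 92:126 93:131 94:138 95:145 96:153 97:157 98:158 99:158 100:158 101:158 102:158 103:159 104:159 105:159
right -110 -30 -105:150 -104:143 -103:133 -102:121 -101:108 -100:99 -99:94 -98:89 -97:87 -96:88 -95:93 -94:101 -93:110 -92:116 -91:119 -90:119 -89:119 -88:119 -87:119 -86:119 -85:119
right 0 120 -105:146 -104:140 -103:132 -102:123 -101:113 -100:106 -99:101 -98:96 -97:93 -96:92 -95:95 -94:100 -93:107 -92:113 -91:116 -90:117 -89:117 -88:116 -87:112 -86:106 -85:98
far -80 0 125:116 126:117 127:118 128:120 129:121 130:122 131:122 132:122 133:125 134:133 135:141 136:149 137:155 138:158 139:159 140:159 141:159 142:159 143:159 144:159 145:159
far 0 80 125:117 126:116 127:116 12
[... 3654 characters left out ...]
151 -23:150 -22:147 -21:143 -20:140 -19:138 -18:136 -17:136 -16:137 -15:138 -14:138 -13:137 -12:133 -11:128 -10:123 -9:122 -8:124 -7:128 -6:133 -5:137 -4:139 -3:142 -2:145 -1:147 0:149 1:150 2:151 3:152 4:152 5:152 6:152 7:150 8:149 9:147 10:146 11:146 12:145 13:145 14:145 15:145 16:144 17:142 18:136 19:128 20:122 21:120 22:123 23:127 24:132 25:135 26:138 27:142 28:145 29:148 30:149 31:150 32:151 33:151 34:152 35:152 36:152 37:152 38:150 39:148 40:147 41:146 42:145 43:145 44:145 45:145 46:145 47:143 48:137 49:129 50:121 51:119 52:122 53:127 54:131 55:134 56:137 57:141 58:145 59:147 60:149 61:150 62:151 63:151 64:152 65:152 66:151 67:150 68:148 69:148 70:148 71:148 72:148 73:148 74:148 75:148
```

```bash
python3 - <<'E'
from h import *
from collections import OrderedDict
for n in ("top0","scene0"):
    s=load(n); hsv=cv2.cvtColor(s["image"],cv2.COLOR_RGB2HSV)
    roi=np.zeros(hsv.shape[:2],bool)
    if n=="top0": roi[225:300,345:460]=1
    else: roi[190:262,350:425]=1
    H,S,V=[hsv[...,i] for i in range(3)]
    blue=(roi&(H>100)&(H<125)&(S>120)).astype(np.uint8)
    org=(roi&(H<22)&(S>90)).astype(np.uint8)
    for nm,m,z in(("blue",blue,.046),("orange",org,.1095)):
        m=cv2.morphologyEx(m,cv2.MORPH_OPEN,np.ones((2,2)))
        pts=np.argwhere(m)[:,::-1]
        W=plane(s,pts,z)[:,:2]*1000
        print(n,nm,len(pts),pts.min(0),pts.max(0),cv2.minAreaRect(W.astype(np.float32)))
s=load("top0")
im=cv2.resize(s["image"][225:300,345:460],None,fx=6,fy=6,interpolation=cv2.INTER_CUBIC)
cv2.imwrite("pics/cad.png",cv2.convertScaleAbs(im[:,:,::-1],alpha=1.4))
s=load("scene0")
im=cv2.resize(s["image"][185:265,345:430],None,fx=7,fy=7,interpolation=cv2.INTER_CUBIC)
cv2.imwrite("pics/cad2.png",im[:,:,::-1])
E
```

```text
top0 blue 1551 [358 237] [436 286] ((505.3259582519531, -232.0263671875), (74.06480407714844, 154.8347930908203), 14.841299057006836)
top0 orange 317 [387 250] [415 266] ((507.4122619628906, -229.5746307373047), (22.263023376464844, 57.740867614746094), 14.212200164794922)
scene0 blue 1248 [357 219] [417 258] ((477.41363525390625, -198.67332458496094), (109.58417510986328, 210.97793579101562), 14.860679626464844)
scene0 orange 379 [381 199] [399 224] ((468.173095703125, -186.383544921875), (36.36298370361328, 140.1683349609375), 41.98506164550781)
```

View pics/cad.png

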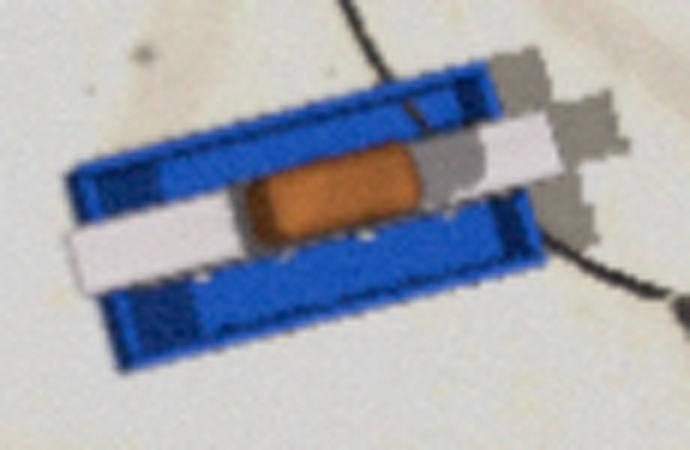

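View pics/cad2.png

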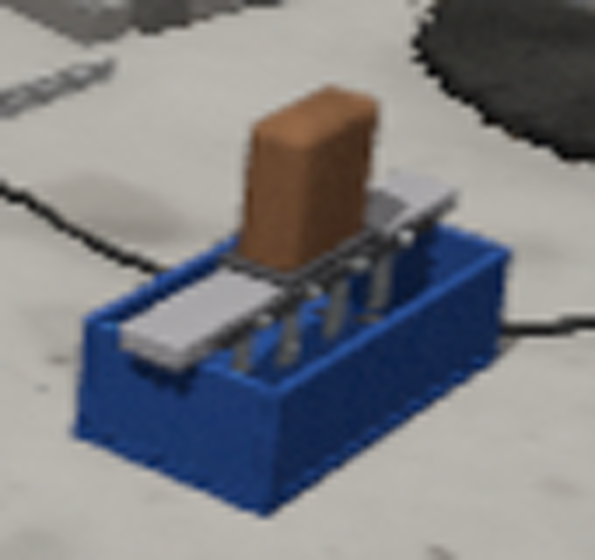

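```bash
python3 - <<'E'
from h import *
def rep(nm,s,pts,sc,off,z):
    Q=plane(s,np.array(pts)/sc+off,z)[:,:2]*1000
    e=Q[1]-Q[0]; f=Q[2]-Q[3]
    print(nm,np.round(Q.mean(0),1),"yaw",np.degrees([np.arctan2(a[0],-a[1]) for a in(e,f)]).round(1),"sides",[round(float(np.linalg.norm(Q[i]-Q[(i+1)%4])),1) for i in range(4)])
t=load("top0"); s=load("scene0")
o=np.array([345,225])-0.4
rep("rim",t,[(68,175),(487,62),(545,262),(125,370)],6,o,.046)
rep("bar",t,[(68,232),(548,113),(563,172),(90,295)],6,o,.056)
rep("grip",t,[(268,180),(410,145),(421,205),(280,243)],6,o,.1095)
o=np.array([345,185])-.4
rep("rim s",s,[(85,320),(345,170),(510,250),(268,392)],7,o,.046)
rep("bar s",s,[(122,330),(395,175),(457,192),(182,362)],7,o,.056)
rep("grip s",s,[(252,126),(327,88),(379,102),(306,140)],7,o,.1095)
E
```

```text
rim [ 506.8 -230.8] yaw [15.3 14.6] sides [155.4, 73.1, 153.4, 71.2]
bar [ 510.9 -232.9] yaw [14.1 14.7] sides [174.8, 21.3, 172.2, 23.2]
grip [ 509.8 -231.8] yaw [14.  15.2] sides [49.3, 20.4, 49.1, 21.4]
rim s [ 509.4 -232.6] yaw [15.6 13.1] sides [167.6, 79.1, 147.8, 69.8]
bar s [ 507.  -224.6] yaw [14.7 15.6] sides [169.7, 23.3, 176.7, 26.3]
grip s [ 507.1 -225.7] yaw [14.4 14.3] sides [45.7, 18.8, 44.7, 18.8]
```

```bash
cat >> h.py <<'E'
RO=np.array([.5501,.0574]); RY=np.radians(11.0)
def torack(P): 
    c,s=np.cos(RY),np.sin(RY); d=(np.atleast_2d(P)[:,:2]-RO)*1000; return np.c_[c*d[:,0]+s*d[:,1],-s*d[:,0]+c*d[:,1]]
def toworld(x,y):
    c,s=np.cos(RY),np.sin(RY); return RO+np.array([c*x-s*y,s*x+c*y])/1000
E
python3 - <<'E'
from h import *
t=load("top0"); s=load("scene0")
p=np.array([(181,292),(178,492),(245,273),(287,470),(315,273),(357,470),(375,248),(468,430),(75,190),(432,135),(255,180)])/[5,4.1]+[205,165]-.4
print(torack(plane(t,p[:8],.02)).round(1)); print("bar",torack(plane(t,p[8:],.035)).round(1))
p=np.array([(193,262),(277,347),(226,244),(336,318),(268,232),(379,302),(294,211),(427,261)])/3.4+[195,185]-.4
print(torack(plane(s,p,.02)).round(1))
E
```

```text
[[ 21.3  42.4]
 [-83.6  62.3]
 [ 26.   12.7]
 [-81.2  13.6]
 [ 20.2 -17.7]
 [-87.  -16.3]
 [ 28.5 -46.3]
 [-75.3 -67.9]]
bar [[ 82.3  77.6]
 [ 81.9 -82.4]
 [ 72.6  -1.2]]
[[ 21.9  45.9]
 [-82.1  63.9]
 [ 25.2  16.9]
 [-83.1  19.5]
 [ 18.9 -13.1]
 [-87.7 -11. ]
 [ 28.4 -43.8]
 [-74.7 -65.5]]
```

```bash
python3 - <<'E'
from h import *
from rig import sensors
from scipy.spatial.transform import Rotation as R
P=np.vstack([cloud(load(n)).reshape(-1,3) for n in("top0","scene0")])
r=np.hypot(P[:,0],P[:,1]); a=np.degrees(np.arctan2(P[:,1],P[:,0]))
for lo in range(-40,90,10):
    out=[]
    for r0 in(.35,.45,.55,.65):
        m=(a>lo)&(a<lo+10)&(r>r0)&(r<r0+.1); out.append((int(m.sum()),round(float(np.percentile(P[m,2],99.5)),3) if m.sum()>20 else None))
    print(lo,out)
st=sensors.get_state(); print(R.from_rotvec(st["eef_rot"]).as_matrix().round(3), st["position"])
E
```

```text
-40 [(2337, 0.006), (2726, 0.006), (2918, 0.057), (3729, 0.02)]
-30 [(2470, 0.006), (3264, 0.109), (2719, 0.113), (3578, 0.011)]
-20 [(2472, 0.006), (3212, 0.059), (2903, 0.047), (3860, 0.048)]
-10 [(3547, 1.218), (2580, 0.025), (2796, 0.033), (3130, 0.028)]
0 [(2855, 0.018), (2961, 0.025), (3296, 0.039), (2690, 0.02)]
10 [(3318, 0.018), (3301, 0.026), (3559, 0.037), (10899, 0.383)]
20 [(4350, 0.006), (3459, 0.022), (3684, 0.015), (11711, 0.383)]
30 [(3747, 0.006), (4794, 0.022), (4626, 0.014), (5797, 0.379)]
40 [(2000, 0.005), (5405, 0.006), (6047, 0.091), (5152, 0.101)]
50 [(260, -0.746), (1189, 0.006), (6650, 0.102), (2392, 0.105)]
60 [(599, -0.745), (506, -0.746), (562, 0.086), (127, 0.083)]
70 [(614, -0.746), (755, -0.747), (900, -0.746), (902, -0.745)]
80 [(408, -0.746), (556, -0.746), (712, -0.746), (863, -0.747)]
[[-0.001  0.377  0.926]
 [-0.002  0.926 -0.377]
 [-1.    -0.002  0.   ]] [0.27322051 0.67079135 0.25222882]
```

```bash
cat > go.py <<'E'
from h import *
from rig import sensors
from scipy.spatial.transform import Rotation as R
import sys
# usage: go.py x y z yawdeg : shift from measured pose, tool x straight down, tool y at yaw
def tgt(yaw):
    a=np.radians(yaw); return np.array([[0,np.cos(a),np.sin(a)],[0,np.sin(a),-np.cos(a)],[-1,0,0]])
if __name__=="__main__":
    x,y,z,w=map(float,sys.argv[1:5]); st=sensors.get_state(); M=R.from_rotvec(st["eef_rot"]).as_matrix()
    d=M.T@(np.array([x,y,z])-st["position"]); r=R.from_matrix(M.T@tgt(w)).as_rotvec()
    print("t",st["time_s"],"pos",st["position"].round(4),"shift mm",(d*1e3).round(1),"turn",r.round(4),"F",np.round(st["ft_force"],2),"gap",st["finger_gap"])
E
python3 go.py .44 .15 .27 14.5
```

```text
t 0.1 pos [0.2732 0.6708 0.2522] shift mm [ -16.9 -419.5  350.9] turn [0.931  0.0011 0.0018] F [-0.61  0.85  0.66] gap 0.0855819569256194
```

```bash
python3 -m jog '[[[-17,-419,351],[0.93,0,0],0],[[-17,-419,351],[0.93,0,0],0],[[-17,-419,351],[0.93,0,0],0],[[-17,-419,351],[0.93,0,0],0],[[-17,-419,351],[0.93,0,0],0]]'; python3 go.py .44 .15 .27 14.5
```

```text
time_s: 0.52
position: [0.3372, 0.4709, 0.2595]
eef_rot: [0.792, 1.421, -0.794]
ft_force: [0.7, 0.2, -0.1]
finger_gap: 0.0858
t 0.5167 pos [0.3372 0.4709 0.2595] shift mm [-10.4 -81.1 327.1] turn [0.3    0.0005 0.0007] F [ 0.74  0.22 -0.06] gap 0.0857985337884571
```

```bash
python3 -m jog '[[[-10,-81,327],[0.3,0,0],0],[[-10,-81,327],[0.3,0,0],0],[[-10,-81,327],[0.3,0,0],0],[[-10,-81,327],[0.3,0,0],0],[[-10,-81,327],[0.3,0,0],0]]'; python3 go.py .509 -.231 .22 14.5
```

```text
time_s: 0.93
position: [0.4018, 0.2732, 0.2659]
eef_rot: [1.016, 1.321, -1.016]
ft_force: [1.8, -1.0, -0.3]
finger_gap: 0.0854
t 0.9333 pos [0.4018 0.2732 0.2659] shift mm [ 46.  -25.7 514.9] turn [0.0064 0.0002 0.0003] F [ 1.79 -1.05 -0.34] gap 0.08541926609553621
```

```bash
python3 -m jog '[[[46,-26,515],[0,0,0],0],[[46,-26,515],[0,0,0],0],[[46,-26,515],[0,0,0],0],[[46,-26,515],[0,0,0],0],[[46,-26,515],[0,0,0],0]]' >/dev/null; python3 go.py .509 -.231 .22 14.5
```

```text
t 1.35 pos [0.4446 0.0704 0.2473] shift mm [ 27.2 -15.1 307.8] turn [ 0.0065 -0.0002 -0.    ] F [ 0.74  0.61 -1.11] gap 0.08529888327488351
```

```bash
python3 -m jog '[[[28,-16,308],[0,0,0],0],[[28,-16,308],[0,0,0],0],[[28,-16,308],[0,0,0],0],[[28,-16,308],[0,0,0],0],[[28,-16,308],[0,0,0],0]]' >/dev/null; python3 go.py .509 -.231 .22 14.5
```

```text
t 1.7667 pos [ 0.4873 -0.1327  0.2283] shift mm [  8.2  -4.2 100.6] turn [ 0.0061 -0.0004  0.0003] F [ 1.21  0.19 -1.44] gap 0.08547127654105145
```

```bash
python3 -m jog '[[[8,-4,95],[0.006,0,0],0],[[8,-4,95],[0.006,0,0],0],[[8,-4,95],[0.006,0,0],0],[[8,-4,95],[0.006,0,0],0],[[8,-4,95],[0.006,0,0],0]]' >/dev/null; python3 go.py .509 -.231 .1 14.5; python3 - <<'E'
from rig import snapshot
import cv2,pickle
for n in("top","scene"):
    s=snapshot(n); pickle.dump(s,open(f"{n}1.pkl","wb"))
    im=s["image"][185:330,300:480] if n=="top" else s["image"][60:280,320:560]
    cv2.imwrite(f"pics/{n}1.png",cv2.resize(im,None,fx=2.5,fy=2.5)[:,:,::-1])
E
python3 go.py .509 -.231 .1 14.5
```

```text
t 2.1833 pos [ 0.5074 -0.224   0.2202] shift mm [ 1.201e+02 -1.000e-01  7.300e+00] turn [-0.002  -0.001   0.0011] F [ 0.94  0.3  -0.14] gap 0.08555812127795219
t 2.2833 pos [ 0.5076 -0.2216  0.2202] shift mm [120.2  -0.9   9.7] turn [ 0.002  -0.0021  0.0008] F [-0.72 -0.03 -0.82] gap 0.08557959764546076
```

View pics/scene1.png

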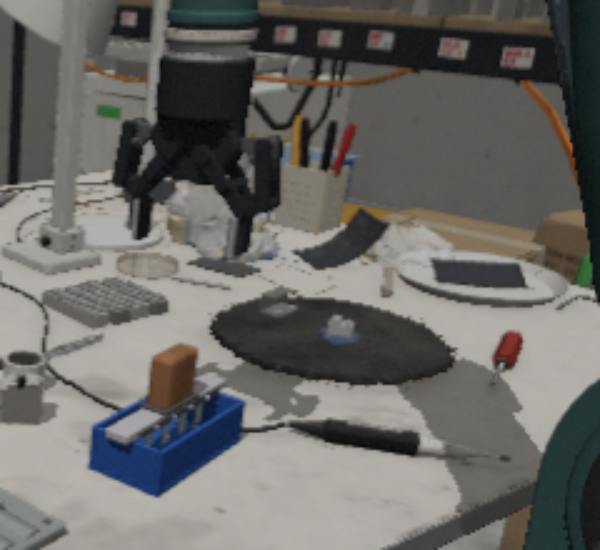

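```bash
python3 -m jog '[[[20,-1,10],[0.002,0.002,0],0],[[50,-1,10],[0.002,0.002,0],0],[[80,-1,10],[0.002,0.002,0],0],[[95,-1,10],[0.002,0.002,0],0],[[95,-1,10],[0.002,0.002,0],0]]' >/dev/null; python3 go.py .509 -.231 .087 14.5
```

```text
t 2.7 pos [ 0.5074 -0.2298  0.1226] shift mm [35.6  1.4  1.9] turn [ 0.0015 -0.0076  0.0054] F [0.05 0.09 0.04] gap 0.08498962258278765
```

```bash
python3 -m jog '[[[0,0,0],[0,0,0],0],[[0,0,0],[0,0,0],0]]' >/dev/null; python3 go.py .509 -.231 .087 14.5
```

```text
t 2.8667 pos [ 0.5103 -0.2327  0.1266] shift mm [39.6 -0.9 -1.9] turn [-0.0003 -0.0015 -0.0014] F [0.38 0.23 0.81] gap 0.08521021986138859
```

```bash
python3 -m jog '[[[20,0,0],[0,0,0],0],[[38,0,0],[0,0,0],0],[[38,0,0],[0,0,0],0],[[38,0,0],[0,0,0],0]]' >/dev/null; python3 go.py .509 -.231 .087 14.5;python3 -m jog '[[[0,0,0],[0,0,0],0]]' >/dev/null; python3 go.py .509 -.231 .087 14.5;python3 -m jog '[[[0,0,0],[0,0,0],0]]' >/dev/null; python3 go.py .509 -.231 .087 14.5
```

```text
t 3.2 pos [ 0.5099 -0.2333  0.0885] shift mm [ 1.5 -0.3 -2.4] turn [-0.0016 -0.0019 -0.0006] F [ 0.79 -0.6  -0.05] gap 0.08551523018797402
t 3.2833 pos [ 0.5104 -0.2338  0.0891] shift mm [ 2.1 -0.7 -3.1] turn [-0.0019 -0.0005 -0.002 ] F [-0.01  0.15 -0.23] gap 0.08545273733762504
t 3.3667 pos [ 0.5105 -0.2339  0.0891] shift mm [ 2.1 -0.7 -3.2] turn [-0.002  -0.0004 -0.0022] F [-0.12  0.16 -0.16] gap 0.0848977098881718
```

```bash
python3 -m jog '[[[2,-0.7,-3],[-0.002,0,-0.002],0],[[2,-0.7,-3],[-0.002,0,-0.002],0],[[2,-0.7,-3],[-0.002,0,-0.002],0],[[2,-0.7,-3],[-0.002,0,-0.002],1],[[2,-0.7,-3],[-0.002,0,-0.002],1]]' >/dev/null; python3 -m jog '[[[0,0,0],[0,0,0],1],[[0,0,0],[0,0,0],1],[[0,0,0],[0,0,0],1],[[0,0,0],[0,0,0],1],[[0,0,0],[0,0,0],1]]'; python3 go.py .509 -.231 .087 14.5
```

```text
time_s: 4.2
position: [0.5092, -0.2309, 0.086]
eef_rot: [1.021, 1.319, -1.021]
ft_force: [2.5, -0.4, 1.7]
finger_gap: 0.0236
t 4.2 pos [ 0.5092 -0.2309  0.086 ] shift mm [-1.  -0.2  0. ] turn [ 0.     -0.001   0.0002] F [ 2.49 -0.37  1.73] gap 0.023556894757838332
```

```bash
python3 -m jog '[[[0,0,0],[0,0,0],1],[[0,0,0],[0,0,0],1]]'; python3 go.py .509 -.231 .087 14.5
```

```text
time_s: 4.37
position: [0.5091, -0.2309, 0.086]
eef_rot: [1.021, 1.319, -1.021]
ft_force: [3.3, 0.2, 2.6]
finger_gap: 0.0236
t 4.3667 pos [ 0.5091 -0.2309  0.086 ] shift mm [-1.  -0.1  0. ] turn [ 0.0001 -0.001   0.0003] F [3.27 0.17 2.6 ] gap 0.023578620373782156
```

```bash
python3 -m jog '[[[-15,0,0],[0,0,0],1],[[-45,0,0],[0,0,0],1],[[-80,0,0],[0,0,0],1],[[-80,0,0],[0,0,0],1],[[-80,0,0],[0,0,0],1]]'; python3 -m jog '[[[-14,0,0],[0,0,0],1],[[-14,0,0],[0,0,0],1],[[-14,0,0],[0,0,0],1],[[-14,0,0],[0,0,0],1]]'; python3 - <<'E'
from rig import snapshot
import cv2,pickle
for n in("top","scene"):
    s=snapshot(n); pickle.dump(s,open(f"{n}2.pkl","wb"))
    im=s["image"][185:330,300:480] if n=="top" else s["image"][120:280,320:480]
    cv2.imwrite(f"pics/{n}2.png",cv2.resize(im,None,fx=3.5,fy=3.5)[:,:,::-1])
E
python3 go.py .509 -.231 .18 14.5
```

```text
time_s: 4.78
position: [0.5081, -0.2312, 0.1667]
eef_rot: [1.021, 1.32, -1.021]
ft_force: [0.5, -0.0, -2.8]
finger_gap: 0.0233
time_s: 5.12
position: [0.5072, -0.2304, 0.1781]
eef_rot: [1.021, 1.324, -1.023]
ft_force: [0.5, -0.5, -1.9]
finger_gap: 0.0234
t 5.2167 pos [ 0.5074 -0.2305  0.1783] shift mm [-1.7  1.4  0.8] turn [-0.0001 -0.0034  0.0042] F [ 1.19  0.36 -2.22] gap 0.023878348222682196
```

View pics/scene2.png

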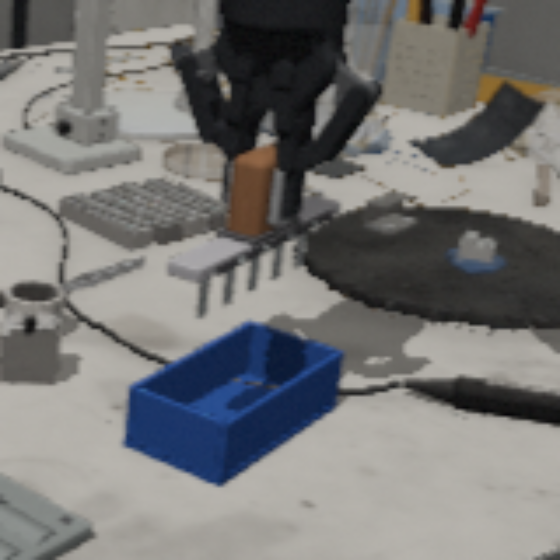

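View pics/top2.png

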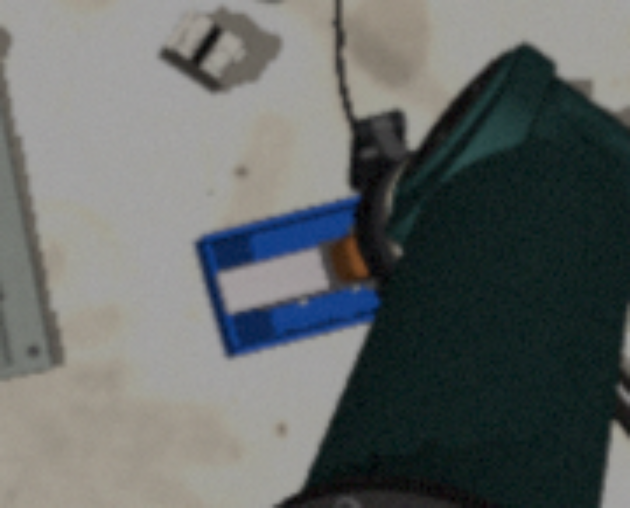

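```bash
python3 - <<'E'
from h import *
t=load("top2"); s=load("scene2"); c=np.array([.5074,-.2305]); y=np.radians(14.5+0.3)
def loc(P):
    d=(P[:,:2]-c)*1000; return np.c_[np.cos(y)*d[:,0]+np.sin(y)*d[:,1],-np.sin(y)*d[:,0]+np.cos(y)*d[:,1]].round(1)
print(loc(plane(t,np.array([(215,272),(228,315)])/3.5+[300,185]-.35,.148)))
print(loc(plane(s,np.array([(203,315),(228,303),(252,290),(276,277)])/3.5+[320,120]-.35,.1043)))
print(loc(plane(s,np.array([(169,265),(200,278)])/3.5+[320,120]-.35,.148)))
im=s["image"][180:215,362:420]; cv2.imwrite("pics/tines.png",cv2.resize(im,None,fx=12,fy=12,interpolation=cv2.INTER_CUBIC)[:,:,::-1])
E
```

```text
[[ 10.5  86.4]
 [-14.2  86. ]]
[[ -0.4  56.6]
 [ -1.5  29. ]
 [ -1.3  -0.7]
 [ -1.1 -31.7]]
[[  4.9  93.3]
 [-19.8  97.7]]
```

View pics/tines.png

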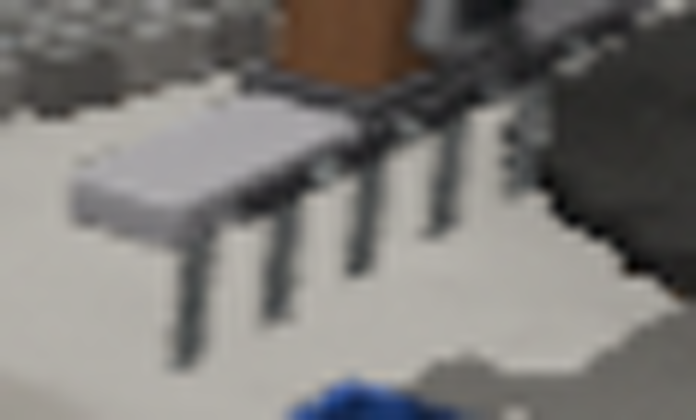

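```bash
python3 - <<'E'
from h import *
s=load("scene2"); c=np.array([.5074,-.2305]); y=np.radians(14.8)
def loc(P):
    d=(P[:,:2]-c)*1000; return np.c_[np.cos(y)*d[:,0]+np.sin(y)*d[:,1],-np.sin(y)*d[:,0]+np.cos(y)*d[:,1]].round(1)
print(loc(plane(s,np.array([(185,365),(277,318),(358,272),(438,233),(518,190)])/12+[362,180]-.45,.1043)))
E
```

```text
[[ -0.2  59.1]
 [ -0.7  28.4]
 [  0.1  -1.8]
 [ -0.9 -30. ]
 [ -0.7 -61.2]]
```

```bash
cat > rk.py <<'E'
# rk.py x y h [yawoff]: bring rake tips to rack (x,y) mm, height h mm above bed
from go import *
OX,OY=-0.5,-1.3   # tips rel. TCP, rake axes
if __name__=="__main__":
    x,y,h=map(float,sys.argv[1:4]); w=11.0+(float(sys.argv[4]) if len(sys.argv)>4 else 0)
    p=toworld(x-OX,y-OY); z=.012+h/1e3+.074
    st=sensors.get_state(); M=R.from_rotvec(st["eef_rot"]).as_matrix()
    d=M.T@(np.array([*p,z])-st["position"]); r=R.from_matrix(M.T@tgt(w)).as_rotvec()
    tx=torack(st["position"])[0]
    Fr=np.array([[np.cos(RY),np.sin(RY)],[-np.sin(RY),np.cos(RY)]])@st["ft_force"][:2]
    print("t %.2f"%st["time_s"],"tips now rack",(tx+[OX,OY]).round(2),"h %.2f"%((st["position"][2]-.086)*1e3),"| shift",(d*1e3).round(2),"turn",r.round(4),"| Frack",Fr.round(2),"Fz %.2f"%st["ft_force"][2],"tq",st["ft_torque"].round(3))
E
python3 rk.py 12 0 90
```

```text
t 5.22 tips now rack [ -97.34 -275.81] h 92.32 | shift [   2.71  125.96 -268.62] turn [ 0.061  -0.0033  0.0043] | Frack [1.24 0.13] Fz -2.22 tq [ 0.001  0.02  -0.025]
```

```bash
python3 -m jog '[[[3,17,-37],[0.06,-0.003,0.004],1],[[3,34,-74],[0.06,-0.003,0.004],1],[[3,51,-111],[0.06,-0.003,0.004],1],[[3,68,-148],[0.06,-0.003,0.004],1],[[3,85,-182],[0.06,-0.003,0.004],1]]'>/dev/null; python3 rk.py 12 0 90
```

```text
t 5.63 tips now rack [-22.95 -87.03] h 89.97 | shift [-5.000e-02  3.507e+01 -8.698e+01] turn [ 0.0014  0.0002 -0.0002] | Frack [ 1.55 -0.32] Fz -2.49 tq [ 0.004 -0.042  0.029]
```

```bash
python3 -m jog '[[[0,17,-37],[0,0,0],1],[[0,34,-74],[0,0,0],1],[[0,41,-87],[0,0,0],1],[[0,41,-87],[0,0,0],1],[[0,41,-87],[0,0,0],1]]'>/dev/null; python3 -m jog '[[[0,0,0],[0,0,0],1],[[0,0,0],[0,0,0],1],[[0,0,0],[0,0,0],1]]'>/dev/null;python3 rk.py 12 0 90
```

```text
t 6.30 tips now rack [17.19 -4.52] h 90.74 | shift [ 0.73 -5.21 -4.5 ] turn [-0.0023  0.0017 -0.0012] | Frack [ 0.16 -0.38] Fz -2.21 tq [ 0.003 -0.013  0.054]
```

```bash
python3 -m jog '[[[25,-5,-4.5],[-0.002,0.002,-0.001],1],[[51,-5,-4.5],[-0.002,0.002,-0.001],1],[[51,-5,-4.5],[-0.002,0.002,-0.001],1],[[51,-5,-4.5],[-0.002,0.002,-0.001],1],[[51,-5,-4.5],[-0.002,0.002,-0.001],1]]'>/dev/null; python3 -m jog '[[[0,0,0],[0,0,0],1],[[0,0,0],[0,0,0],1],[[0,0,0],[0,0,0],1]]'>/dev/null;python3 rk.py 12 0 40; python3 - <<'E'
from rig import snapshot
import cv2,pickle
for n in("top","scene"):
    s=snapshot(n); pickle.dump(s,open(f"{n}3.pkl","wb"))
    im=s["image"][160:320,190:340] if n=="top" else s["image"][185:315,195:385]
    cv2.imwrite(f"pics/{n}3.png",cv2.resize(im,None,fx=4,fy=3.7,interpolation=cv2.INTER_CUBIC)[:,:,::-1])
E
```

```text
t 6.97 tips now rack [13.98  1.83] h 40.91 | shift [ 0.9  -1.99  1.82] turn [ 0.0029 -0.001  -0.0031] | Frack [ 0.16 -1.06] Fz -1.90 tq [-0.021 -0.01  -0.   ]
```

View pics/scene3.png

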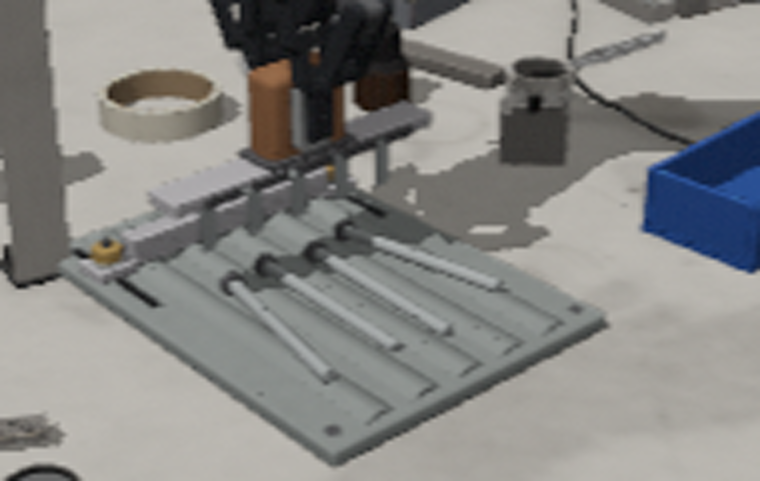

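View pics/top3.png

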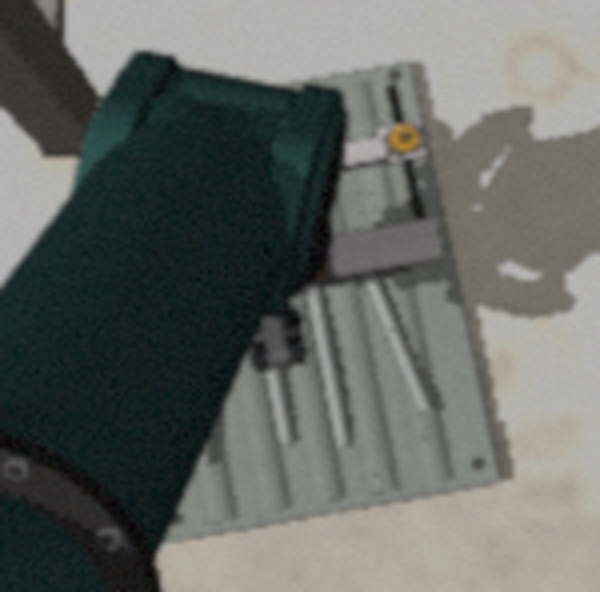

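```bash
python3 - <<'E'
from h import *
s=load("scene3")
im=s["image"][205:245,235:300]; cv2.imwrite("pics/tines3.png",cv2.resize(im,None,fx=11,fy=11,interpolation=cv2.INTER_CUBIC)[:,:,::-1])
E
```

```text
(no output)
```

View pics/tines3.png

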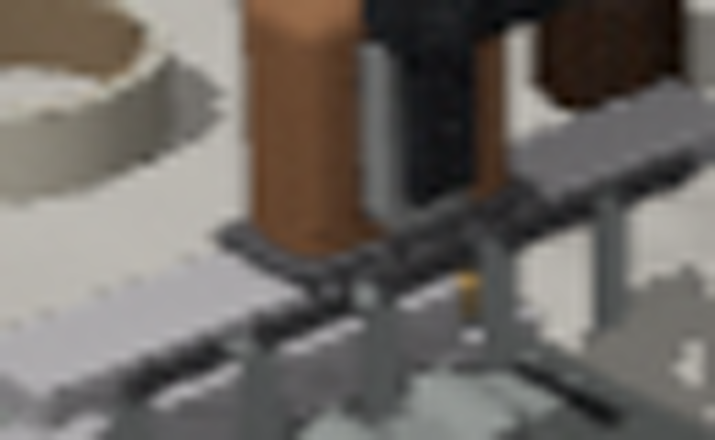

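```bash
python3 - <<'E'
from h import *
s=load("scene3")
print(torack(plane(s,np.array([(605,325),(498,360)])/11+[235,205]-.45,.0529)).round(1))
E
```

```text
[[ 15.1 -57.9]
 [ 18.3 -31.8]]
```

```bash
python3 -m jog '[[[0,-2,1.8],[0.003,0,-0.003],1],[[12,-2,1.8],[0.003,0,-0.003],1],[[24,-2,1.8],[0.003,0,-0.003],1],[[24,-2,1.8],[0.003,0,-0.003],1],[[24,-2,1.8],[0.003,0,-0.003],1]]'>/dev/null; python3 -m jog '[[[0,0,0],[0,0,0],1],[[0,0,0],[0,0,0],1],[[0,0,0],[0,0,0],1],[[0,0,0],[0,0,0],1]]'>/dev/null;python3 rk.py 12 0 5.5
```

```text
t 7.82 tips now rack [11.49  0.17] h 16.10 | shift [10.6   0.52  0.18] turn [ 0.     -0.001   0.0013] | Frack [ 0.44 -0.32] Fz -1.47 tq [0.015 0.014 0.054]
```

```bash
python3 -m jog '[[[5,0.5,0.2],[0,-0.001,0.001],1],[[10.5,0.5,0.2],[0,-0.001,0.001],1],[[10.5,0.5,0.2],[0,-0.001,0.001],1],[[10.5,0.5,0.2],[0,-0.001,0.001],1],[[10.5,0.5,0.2],[0,-0.001,0.001],1]]'>/dev/null; python3 -m jog '[[[0,0,0],[0,0,0],1],[[0,0,0],[0,0,0],1]]'>/dev/null;python3 rk.py 12 0 5.5;  python3 - <<'E'
from rig import snapshot
import cv2,pickle
s=snapshot("scene"); pickle.dump(s,open("scene4.pkl","wb"))
im=s["image"][195:300,215:365]
cv2.imwrite("pics/scene4.png",cv2.resize(im,None,fx=5,fy=5,interpolation=cv2.INTER_CUBIC)[:,:,::-1])
E
```

```text
t 8.40 tips now rack [11.85 -0.03] h 5.42 | shift [-0.08  0.15 -0.03] turn [0.     0.0001 0.0007] | Frack [ 0.81 -0.15] Fz -2.64 tq [-0.012  0.03  -0.01 ]
```

View pics/scene4.png

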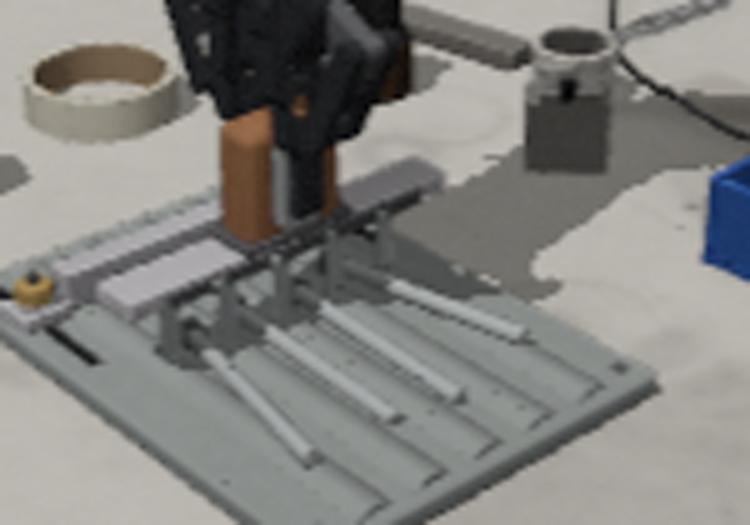

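```bash
python3 -m jog '[[[0,-7,0],[0,0,0],1],[[0,-15,0],[0,0,0],1],[[0,-23,0],[0,0,0],1],[[0,-31,0],[0,0,0],1],[[0,-39,0],[0,0,0],1]]'>/dev/null; python3 rk.py -67 0 5.5; python3 -m jog '[[[0,-8,0],[0,0,0],1],[[0,-16,0],[0,0,0],1],[[0,-24,0],[0,0,0],1],[[0,-32,0],[0,0,0],1],[[0,-40,0],[0,0,0],1]]'>/dev/null; python3 -m jog '[[[0,0,0],[0,0,0],1],[[0,0,0],[0,0,0],1],[[0,0,0],[0,0,0],1],[[0,0,0],[0,0,0],1]]'>/dev/null;python3 rk.py -67 0 5.5;  python3 - <<'E'
from rig import snapshot
import cv2,pickle
s=snapshot("scene"); pickle.dump(s,open("scene5.pkl","wb"))
im=s["image"][195:300,215:365]
cv2.imwrite("pics/scene5.png",cv2.resize(im,None,fx=5,fy=5,interpolation=cv2.INTER_CUBIC)[:,:,::-1])
E
```

```text
t 8.87 tips now rack [-28.5   -0.06] h 5.43 | shift [-2.00e-02 -3.85e+01 -5.00e-02] turn [-0.0003  0.      0.0011] | Frack [ 0.67 -0.59] Fz -1.91 tq [ 0.053 -0.087  0.016]
t 9.62 tips now rack [-66.39   0.  ] h 5.45 | shift [-0.05 -0.61  0.  ] turn [ 0.0003  0.0002 -0.0002] | Frack [0.51 0.64] Fz -2.55 tq [-0.024 -0.079 -0.031]
```

View pics/scene5.png

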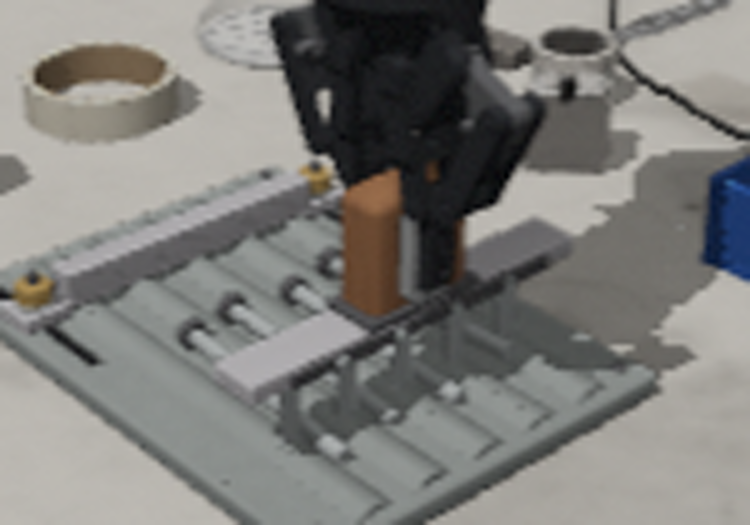

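```bash
python3 -m jog '[[[0,-0.5,2],[0,0,0],1],[[0,-0.5,4],[0,0,0],1],[[0,-0.5,5.8],[0,0,0],1],[[0,-0.5,5.8],[0,0,0],1],[[0,-0.5,5.8],[0,0,0],1]]'>/dev/null; python3 rk.py -67 -6 5.5; python3 -m jog '[[[0,0,-3],[0,0,0],1],[[0,0,-6],[0,0,0],1],[[0,0,-9],[0,0,0],1],[[0,0,-11.6],[0,0,0],1],[[0,0,-11.6],[0,0,0],1]]'>/dev/null; python3 -m jog '[[[0,0,0],[0,0,0],1],[[0,0,0],[0,0,0],1],[[0,0,2],[0,0,0],1],[[0,0,5.8],[0,0,0],1],[[0,0,5.8],[0,0,0],1]]'>/dev/null;python3 rk.py -67 0 5.5; python3 -m jog '[[[0,0,0],[0,0,0],1],[[0,0,0],[0,0,0],1]]'>/dev/null;python3 rk.py -100 0 40;  python3 - <<'E'
from rig import snapshot
import cv2,pickle
s=snapshot("scene"); pickle.dump(s,open("scene6.pkl","wb"))
im=s["image"][195:300,215:365]
cv2.imwrite("pics/scene6.png",cv2.resize(im,None,fx=5,fy=5,interpolation=cv2.INTER_CUBIC)[:,:,::-1])
E
```

```text
t 10.08 tips now rack [-67.63  -5.81] h 5.45 | shift [-0.05  0.63  0.19] turn [-0.0001 -0.0002  0.0008] | Frack [-0.22  0.38] Fz -1.23 tq [ 0.168  0.017 -0.076]
t 10.92 tips now rack [-67.74  -1.19] h 5.47 | shift [-0.03  0.73 -1.19] turn [-0.0014  0.0008  0.0006] | Frack [0.36 0.34] Fz -2.87 tq [-0.055  0.039 -0.008]
t 11.08 tips now rack [-67.8  -0.2] h 5.38 | shift [-34.58 -32.23  -0.19] turn [-0.0004  0.      0.001 ] | Frack [-0.3  -0.04] Fz -1.11 tq [ 0.034 -0.025  0.036]
```

View pics/scene6.png

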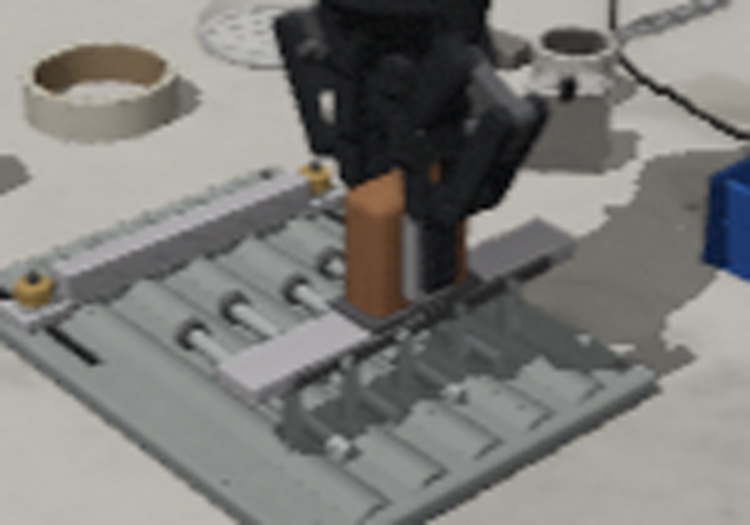

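```bash
python3 -m jog '[[[-12,0,0],[0,0,0],1],[[-35,0,0],[0,0,0],1],[[-45,0,0],[0,0,0],1],[[-45,-15,0],[0,0,0],1],[[-45,-35,-15],[0,0,0],1]]'>/dev/null;  python3 -m jog '[[[0,0,0],[0,0,0],1],[[0,0,0],[0,0,0],1],[[0,0,0],[0,0,0],1]]'>/dev/null;python3 rk.py -106 15 20;  python3 - <<'E'
from rig import snapshot
import cv2,pickle
for n in("top","scene"):
    s=snapshot(n); pickle.dump(s,open(f"{n}7.pkl","wb"))
    im=s["image"][170:320,200:330] if n=="top" else s["image"][195:300,215:365]
    cv2.imwrite(f"pics/{n}7.png",cv2.resize(im,None,fx=5,fy=4,interpolation=cv2.INTER_CUBIC)[:,:,::-1])
E
```

```text
t 11.80 tips now rack [-102.17   15.11] h 50.57 | shift [30.57 -3.84  0.1 ] turn [ 0.0006  0.0002 -0.0003] | Frack [0.55 0.22] Fz -1.87 tq [-0.032 -0.041  0.02 ]
```

View pics/scene7.png

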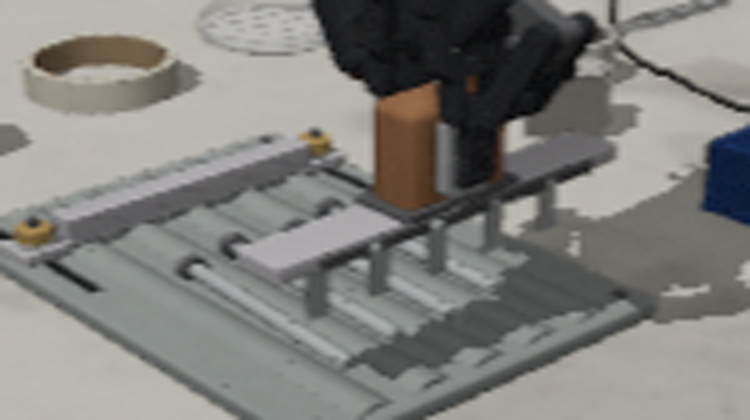

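View pics/top7.png

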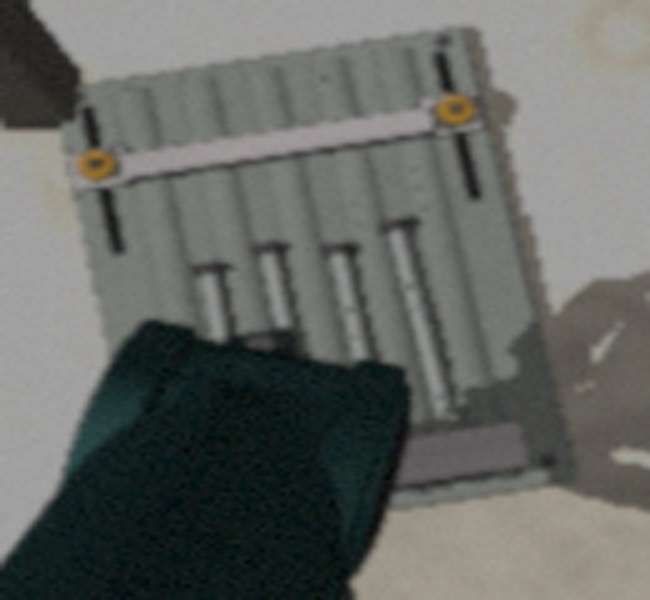

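```bash
python3 - <<'E'
from h import *
t=load("top7"); s=load("scene7")
q=lambda a:np.array(a)/[5,4]+[200,170]-.4
print(torack(plane(t,q([(400,222),(445,412),(342,245),(362,355),(272,246),(283,325),(211,268),(218,340)]),.019)).round(1))
q=lambda a:np.array(a)/[5,4]+[215,195]-.4
print(torack(plane(s,q([(190,267),(345,357)]),.019)).round(1))
im=s["image"][235:290,260:345]; cv2.imwrite("pics/tails.png",cv2.resize(im,None,fx=9,fy=9,interpolation=cv2.INTER_CUBIC)[:,:,::-1])
E
```

```text
[[ 28.6 -46.3]
 [-78.  -46. ]
 [ 20.9 -18.7]
 [-40.6 -16.2]
 [ 26.2  11.9]
 [-17.8  15. ]
 [ 19.3  40.6]
 [-20.5  44.5]]
[[ 22.4  42.2]
 [-83.7  46. ]]
```

View pics/tails.png

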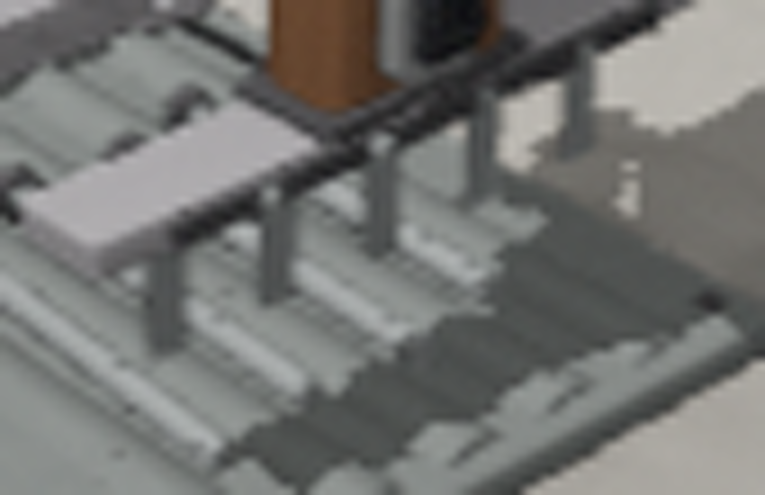

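```bash
python3 -m jog '[[[10,0,0],[0,0,0],1],[[25,-1,0],[0,0,0],1],[[35,-1,0],[0,0,0],1],[[40,-1,0],[0,0,0],1],[[40,-1,0],[0,0,0],1]]'>/dev/null;  python3 -m jog '[[[0,0,0],[0,0,0],1],[[0,0,0],[0,0,0],1],[[0,0,0],[0,0,0],1]]'>/dev/null;python3 rk.py -103 15 2.5
```

```text
t 12.57 tips now rack [-103.25   14.9 ] h 10.88 | shift [ 8.38  0.25 -0.11] turn [-0.0001  0.0002 -0.0002] | Frack [-0.12  1.22] Fz -1.67 tq [-0.014 -0.031 -0.012]
```

```bash
python3 -m jog '[[[3,0,0],[0,0,0],1],[[6,0,0],[0,0,0],1],[[8,0,0],[0,0,0],1],[[8,0,0],[0,0,0],1],[[8,0,0],[0,0,0],1]]'>/dev/null; for i in 1 2 3; do python3 -m jog '[[[0,0,0],[0,0,0],1],[[0,0,0],[0,0,0],1]]'>/dev/null;python3 rk.py -103 15 2.5; done; python3 - <<'E'
from rig import snapshot
import cv2,pickle
for n in("scene",):
    s=snapshot(n); pickle.dump(s,open(f"{n}8.pkl","wb"))
    im=s["image"][225:315,250:365]
    cv2.imwrite(f"pics/{n}8.png",cv2.resize(im,None,fx=6.5,fy=6.5,interpolation=cv2.INTER_CUBIC)[:,:,::-1])
E
```

```text
t 13.15 tips now rack [-103.74   15.02] h 2.45 | shift [-0.05  0.74  0.02] turn [0.0001 0.     0.0009] | Frack [1.19 1.22] Fz -1.83 tq [0.015 0.009 0.036]
t 13.32 tips now rack [-103.74   15.03] h 2.47 | shift [-0.03  0.74  0.03] turn [0.0001 0.     0.0009] | Frack [0.14 0.53] Fz -2.89 tq [-0.024 -0.035  0.003]
t 13.48 tips now rack [-103.77   15.01] h 2.46 | shift [-0.04  0.77  0.01] turn [0.     0.     0.0009] | Frack [-0.15  0.01] Fz -1.91 tq [-0.002  0.021 -0.058]
```

View pics/scene8.png

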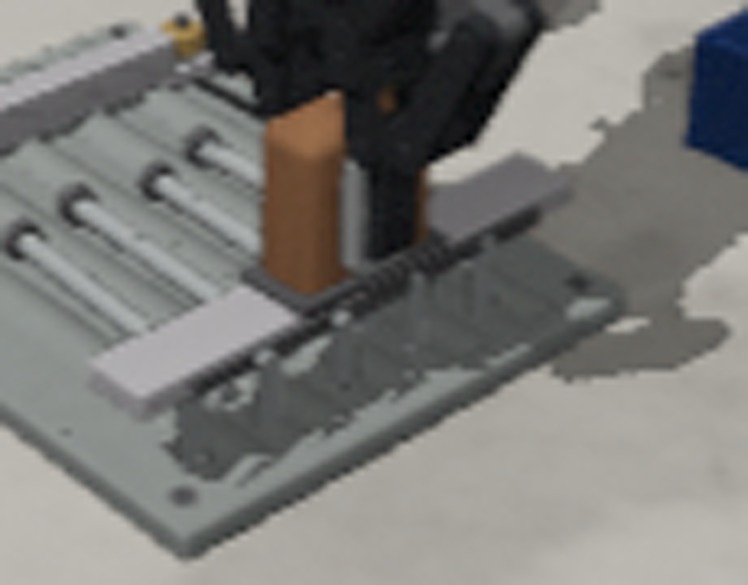

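```bash
python3 -m jog '[[[0,3,0],[0,0,0],1],[[0,6,0],[0,0,0],1],[[0,9,0],[0,0,0],1],[[0,12,0],[0,0,0],1],[[0,15,0],[0,0,0],1]]'>/dev/null;python3 rk.py -60 15 2.5; python3 -m jog '[[[0,3,0],[0,0,0],1],[[0,6,0],[0,0,0],1],[[0,9,0],[0,0,0],1],[[0,12,0],[0,0,0],1],[[0,15,0],[0,0,0],1]]'>/dev/null;python3 rk.py -60 15 2.5;python3 -m jog '[[[0,2,0],[0,0,0],1],[[0,4,0],[0,0,0],1],[[0,6,0],[0,0,0],1],[[0,8,0],[0,0,0],1],[[0,10,0],[0,0,0],1]]'>/dev/null;python3 rk.py -60 15 2.5
```

```text
t 13.95 tips now rack [-88.24  15.06] h 2.41 | shift [-0.11 28.24  0.06] turn [0.0002 0.0001 0.0007] | Frack [0.75 0.76] Fz -1.84 tq [-0.005  0.008  0.023]
t 14.37 tips now rack [-74.6   15.07] h 2.23 | shift [-0.32 14.6   0.06] turn [-0.0002 -0.0004  0.0031] | Frack [-2.64 -0.49] Fz -0.91 tq [-0.157  0.544 -0.033]
t 14.78 tips now rack [-63.42  15.01] h 2.37 | shift [-0.14  3.41  0.01] turn [0.     0.0001 0.0007] | Frack [-1.71 -0.3 ] Fz -2.34 tq [-0.035  0.232 -0.045]
```

```bash
python3 -m jog '[[[0,2,0],[0,0,0],1],[[0,4,0],[0,0,0],1],[[0,6,0],[0,0,0],1],[[0,8,0],[0,0,0],1],[[0,8,0],[0,0,0],1]]'>/dev/null;python3 rk.py -45 15 2.5; python3 - <<'E'
from rig import snapshot
import cv2,pickle
for n in("top","scene",):
    s=snapshot(n); pickle.dump(s,open(f"{n}9.pkl","wb"))
    im=s["image"][170:320,200:330] if n=="top" else s["image"][195:300,215:365]
    cv2.imwrite(f"pics/{n}9.png",cv2.resize(im,None,fx=5,fy=4,interpolation=cv2.INTER_CUBIC)[:,:,::-1])
E
```

```text
t 15.20 tips now rack [-55.05  15.02] h 2.41 | shift [-0.09 10.05  0.02] turn [0.0002 0.0002 0.    ] | Frack [-0.28  0.56] Fz -2.23 tq [0.033 0.165 0.023]
```

View pics/scene9.png

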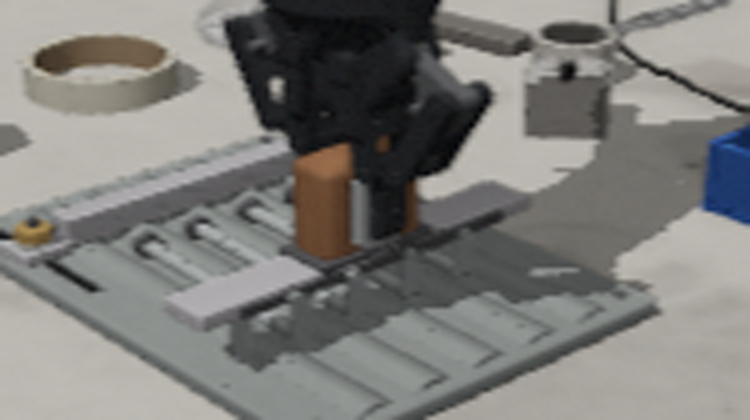

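View pics/top9.png

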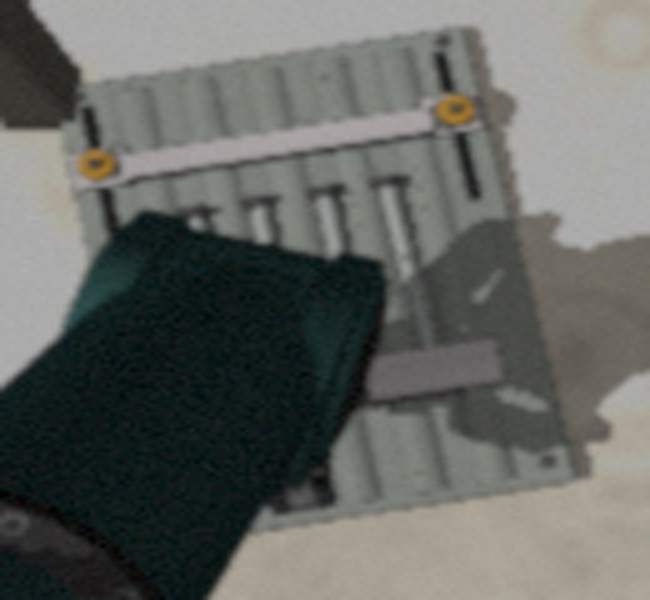

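```bash
for k in 1; do python3 -m jog '[[[0,1,0],[0,0,0],1],[[0,2,0],[0,0,0],1],[[0,3,0],[0,0,0],1],[[0,4,0],[0,0,0],1],[[0,5,0],[0,0,0],1]]'>/dev/null;python3 rk.py -45 15 2.5;python3 -m jog '[[[0,0,0],[0,0,0],1],[[0,0,0],[0,0,0],1]]'>/dev/null;python3 rk.py -45 15 2.5; done
```

```text
t 15.72 tips now rack [-51.65  15.02] h 2.27 | shift [-0.25  6.65  0.01] turn [-0.0002 -0.0003  0.0027] | Frack [-2.64  0.39] Fz 0.29 tq [-0.134  0.633 -0.012]
t 15.88 tips now rack [-50.22  15.03] h 2.35 | shift [-0.15  5.22  0.04] turn [ 0.0002  0.0003 -0.0001] | Frack [-0.81  0.29] Fz -2.32 tq [-0.028  0.292 -0.052]
```

```bash
python3 -m jog '[[[0,1,0],[0,0,0],1],[[0,2,0],[0,0,0],1],[[0,2,0],[0,0,0],1]]'>/dev/null;python3 rk.py -45 15 2.5; python3 -m jog '[[[0,1,0],[0,0,0],1],[[0,2,0],[0,0,0],1],[[0,2,0],[0,0,0],1]]'>/dev/null;python3 rk.py -45 15 2.5
```

```text
t 16.13 tips now rack [-48.08  15.02] h 2.40 | shift [-0.1   3.08  0.02] turn [ 0.0002  0.0002 -0.0001] | Frack [-0.26  0.36] Fz -2.47 tq [-0.031  0.253 -0.003]
t 16.38 tips now rack [-46.46  15.05] h 2.36 | shift [-0.14  1.46  0.05] turn [0.0001 0.0001 0.0006] | Frack [-0.42 -0.04] Fz -2.10 tq [-0.023  0.26  -0.051]
```

```bash
for i in 1; do python3 -m jog '[[[0,1,0],[0,0,0],1],[[0,1,0],[0,0,0],1],[[0,1,0],[0,0,0],1]]'>/dev/null;python3 rk.py -45 15 2.5;python3 -m jog '[[[0,1,0],[0,0,0],1],[[0,1,0],[0,0,0],1],[[0,1,0],[0,0,0],1]]'>/dev/null;python3 rk.py -45 15 2.5;python3 -m jog '[[[0,1,0],[0,0,0],1],[[0,1,0],[0,0,0],1],[[0,1,0],[0,0,0],1]]'>/dev/null;python3 rk.py -45 15 2.5; done
```

```text
t 16.63 tips now rack [-45.65  15.04] h 2.37 | shift [-0.13  0.65  0.04] turn [0.0001 0.     0.0008] | Frack [-0.77  0.36] Fz -2.36 tq [-0.039  0.256  0.019]
t 16.88 tips now rack [-44.65  15.01] h 2.36 | shift [-0.14 -0.35  0.01] turn [0.0001 0.0001 0.0007] | Frack [-0.71 -0.84] Fz -2.92 tq [-0.028  0.294 -0.04 ]
t 17.13 tips now rack [-43.65  15.  ] h 2.36 | shift [-0.14 -1.35 -0.  ] turn [0.0001 0.0001 0.0008] | Frack [-1.03  1.14] Fz -3.11 tq [-0.033  0.305  0.051]
```

```bash
python3 -m jog '[[[0,1,0],[0,0,0],1],[[0,1,0],[0,0,0],1],[[0,1,0],[0,0,0],1]]'>/dev/null;python3 rk.py -45 15 2.5;python3 -m jog '[[[0,1,0],[0,0,0],1],[[0,1,0],[0,0,0],1],[[0,1,0],[0,0,0],1]]'>/dev/null;python3 rk.py -45 15 2.5;python3 -m jog '[[[0,1,0],[0,0,0],1],[[0,1,0],[0,0,0],1],[[0,1,0],[0,0,0],1]]'>/dev/null;python3 rk.py -45 15 2.5
```

```text
t 17.38 tips now rack [-42.65  15.03] h 2.37 | shift [-0.12 -2.35  0.03] turn [0.0001 0.0001 0.0008] | Frack [-1.23  0.16] Fz -0.84 tq [-0.016  0.331 -0.073]
t 17.63 tips now rack [-41.64  15.01] h 2.36 | shift [-0.14 -3.36  0.01] turn [0.0001 0.0001 0.0007] | Frack [-0.99 -0.06] Fz -3.10 tq [-0.042  0.317 -0.024]
t 17.88 tips now rack [-40.67  15.  ] h 2.35 | shift [-0.14 -4.33 -0.  ] turn [0.0001 0.0001 0.0008] | Frack [-1.11  0.12] Fz -2.45 tq [-0.025  0.322  0.017]
```

```bash
python3 - <<'E'
from rig import snapshot
from h import *
for n in("top",):
    s=snapshot(n); pickle.dump(s,open(f"{n}10.pkl","wb"))
    im=s["image"][170:260,200:330] 
    cv2.imwrite(f"pics/{n}10.png",cv2.resize(im,None,fx=6,fy=6,interpolation=cv2.INTER_CUBIC)[:,:,::-1])
E
```

```text
(no output)
```

View pics/top10.png

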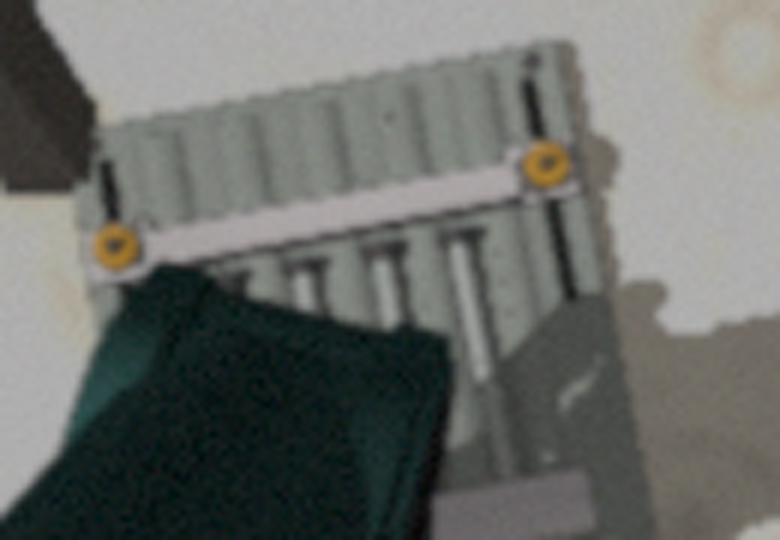

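```bash
python3 -m jog '[[[0,0.5,0],[0,0,0],1],[[0,1,0],[0,0,0],1],[[0,1,0],[0,0,0],1]]'>/dev/null;python3 rk.py -45 15 2.5;python3 -m jog '[[[0,0.5,0],[0,0,0],1],[[0,1,0],[0,0,0],1],[[0,1,0],[0,0,0],1]]'>/dev/null;python3 rk.py -45 15 2.5;python3 -m jog '[[[0,0.5,0],[0,0,0],1],[[0,1,0],[0,0,0],1],[[0,1,0],[0,0,0],1]]'>/dev/null;python3 rk.py -45 15 2.5
```

```text
t 18.18 tips now rack [-39.71  15.01] h 2.35 | shift [-0.15 -5.29  0.01] turn [0.    0.    0.001] | Frack [-0.97 -0.64] Fz -1.74 tq [-0.036  0.399 -0.014]
t 18.43 tips now rack [-38.61  15.  ] h 2.36 | shift [-0.14 -6.39  0.  ] turn [0.0001 0.0001 0.0007] | Frack [-1.26 -0.07] Fz -2.17 tq [-0.022  0.347 -0.038]
t 18.68 tips now rack [-37.56  15.  ] h 2.38 | shift [-0.11 -7.44  0.  ] turn [0.0001 0.0001 0.0006] | Frack [-0.47 -0.05] Fz -1.96 tq [-0.085  0.345 -0.053]
```

```bash
python3 -m jog '[[[0,0.5,0],[0,0,0],1],[[0,1,0],[0,0,0],1],[[0,1,0],[0,0,0],1]]'>/dev/null;python3 rk.py -45 15 2.5;python3 -m jog '[[[0,0.5,0],[0,0,0],1],[[0,1,0],[0,0,0],1],[[0,1,0],[0,0,0],1]]'>/dev/null;python3 rk.py -45 15 2.5
```

```text
t 18.93 tips now rack [-36.66  15.02] h 2.34 | shift [-0.15 -8.34  0.02] turn [0.0001 0.0001 0.0008] | Frack [-0.91 -0.8 ] Fz -1.60 tq [-0.021  0.395 -0.021]
t 19.18 tips now rack [-35.91  15.05] h 2.32 | shift [-0.17 -9.09  0.05] turn [ 0.0001 -0.      0.0014] | Frack [-2.03  0.74] Fz -0.75 tq [-0.137  0.467 -0.036]
```

```bash
python3 -m jog '[[[0,0.5,0],[0,0,0],1],[[0,1,0],[0,0,0],1],[[0,1,0],[0,0,0],1]]'>/dev/null;python3 rk.py -45 15 2.5;python3 -m jog '[[[0,0.5,0],[0,0,0],1],[[0,1,0],[0,0,0],1],[[0,1,0],[0,0,0],1]]'>/dev/null;python3 rk.py -45 15 2.5
```

```text
t 19.43 tips now rack [-35.54  15.06] h 2.27 | shift [-0.2  -9.46  0.06] turn [-0.     -0.0003  0.0026] | Frack [-2.3  -0.59] Fz -0.49 tq [-0.235  0.869 -0.022]
t 19.68 tips now rack [-34.97  15.03] h 2.22 | shift [ -0.24 -10.03   0.04] turn [-0.0002 -0.0004  0.0034] | Frack [-4.82 -0.06] Fz 1.33 tq [-0.292  1.261 -0.118]
```

```bash
python3 -m jog '[[[0,0.5,0],[0,0,0],1],[[0,1,0],[0,0,0],1],[[0,1.5,0],[0,0,0],1],[[0,1.5,0],[0,0,0],1]]'>/dev/null;python3 rk.py -45 15 2.5;python3 -m jog '[[[0,0.5,0],[0,0,0],1],[[0,1,0],[0,0,0],1],[[0,1.5,0],[0,0,0],1],[[0,1.5,0],[0,0,0],1]]'>/dev/null;python3 rk.py -45 15 2.5
```

```text
t 20.02 tips now rack [-34.45  15.04] h 2.13 | shift [ -0.31 -10.55   0.04] turn [-0.0004 -0.0008  0.0054] | Frack [-6.27  0.47] Fz 2.24 tq [-0.407  1.587 -0.054]
t 20.35 tips now rack [-34.    15.04] h 2.04 | shift [ -0.38 -11.01   0.05] turn [-0.0006 -0.0012  0.0074] | Frack [-7.48 -0.71] Fz 4.30 tq [-0.529  1.962 -0.084]
```

```bash
python3 -m jog '[[[-0.3,0.5,0],[0,0,0],1],[[-0.6,1,0],[0,0,0],1],[[-0.8,1.5,0],[0,0,0],1],[[-0.8,1.5,0],[0,0,0],1]]'>/dev/null;python3 rk.py -45 15 2.5;python3 -m jog '[[[-0.1,0.5,0],[0,0,0],1],[[-0.2,1,0],[0,0,0],1],[[-0.2,1.5,0],[0,0,0],1],[[-0.2,1.5,0],[0,0,0],1]]'>/dev/null;python3 rk.py -45 15 2.5
```

```text
t 20.68 tips now rack [-33.71  15.11] h 2.18 | shift [ -0.21 -11.29   0.11] turn [-0.0005 -0.0012  0.0098] | Frack [-8.74 -1.84] Fz -0.28 tq [-0.646  2.004 -0.116]
t 21.02 tips now rack [-33.23  15.08] h 2.19 | shift [ -0.17 -11.77   0.08] turn [-0.0007 -0.0015  0.0119] | Frack [-7.84 -1.28] Fz -0.11 tq [-0.716  2.364 -0.163]
```

```bash
python3 -m jog '[[[0,0.5,0],[0,0,0.002],1],[[0,1,0],[0,0,0.004],1],[[-0.1,1.5,0],[0,0,0.006],1],[[-0.1,2,0],[0,0,0.006],1],[[-0.1,2,0],[0,0,0.006],1]]'>/dev/null;python3 rk.py -45 15 2.5;python3 -m jog '[[[0,0.5,0],[0,0,0.002],1],[[0,1,0],[0,0,0.004],1],[[0,1,0],[0,0,0.004],1],[[0,1,0],[0,0,0.004],1]]'>/dev/null;python3 rk.py -45 15 2.5
```

```text
t 21.43 tips now rack [-32.9   15.06] h 2.10 | shift [ -0.29 -12.1    0.07] turn [-0.0011 -0.0021  0.0091] | Frack [-11.37  -1.59] Fz 1.90 tq [-0.85   2.845 -0.196]
t 21.77 tips now rack [-32.8   15.07] h 2.06 | shift [ -0.35 -12.2    0.08] turn [-0.0013 -0.0025  0.0068] | Frack [-12.03  -0.51] Fz 2.85 tq [-0.987  3.124 -0.161]
```

```bash
python3 -m jog '[[[0,0.5,0],[0,0,0.001],1],[[0,1,0],[0,0,0.003],1],[[-0.2,1.4,0],[0,0,0.003],1],[[-0.2,1.4,0],[0,0,0.003],1],[[-0.2,1.4,0],[0,0,0.003],1]]'>/dev/null;python3 rk.py -45 15 2.5; python3 -m jog '[[[0,0,0],[0,0,0],1],[[0,0,0],[0,0,0],1],[[0,0,0],[0,0,0],1]]'>/dev/null;python3 rk.py -45 15 2.5;python3 - <<'E'
from rig import snapshot
from h import *
for n in("top","scene"):
    s=snapshot(n); pickle.dump(s,open(f"{n}11.pkl","wb"))
    im=s["image"][170:260,200:330] if n=="top" else s["image"][195:290,215:345]
    cv2.imwrite(f"pics/{n}11.png",cv2.resize(im,None,fx=6,fy=6,interpolation=cv2.INTER_CUBIC)[:,:,::-1])
E
python3 rk.py -45 15 2.5
```

```text
t 22.18 tips now rack [-32.56  15.07] h 2.03 | shift [ -0.4  -12.44   0.09] turn [-0.0014 -0.0028  0.0061] | Frack [-12.48  -0.94] Fz 4.20 tq [-1.085  3.352 -0.189]
t 22.43 tips now rack [-32.52  15.08] h 2.05 | shift [ -0.38 -12.48   0.1 ] turn [-0.0013 -0.0028  0.006 ] | Frack [-13.1   -1.08] Fz 3.84 tq [-1.066  3.412 -0.135]
t 22.53 tips now rack [-32.53  15.06] h 2.04 | shift [ -0.38 -12.47   0.08] turn [-0.0014 -0.0028  0.006 ] | Frack [-12.86  -1.05] Fz 3.62 tq [-1.003  3.464 -0.172]
```

View pics/scene11.png

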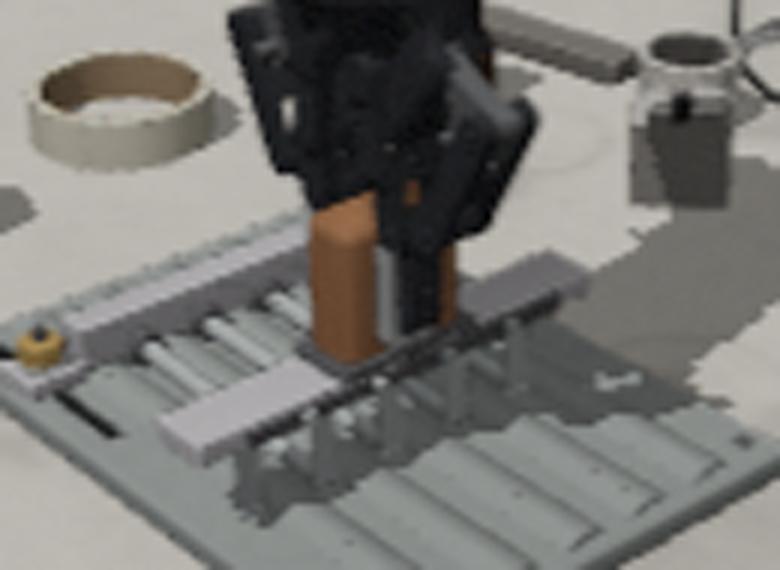

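View pics/top11.png

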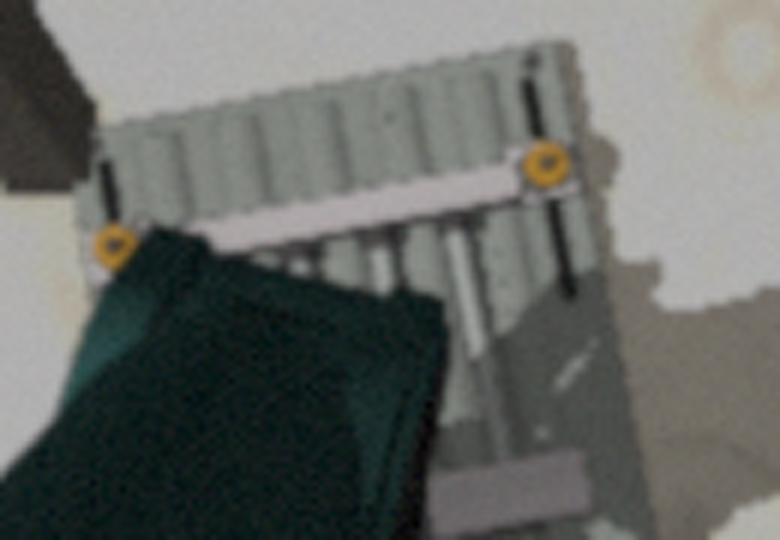

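```bash
python3 -m jog '[[[0,-2,0],[0,0,0],1],[[0,-4,0],[0,0,0],1],[[0,-6,0],[0,0,0],1],[[0,-8,0],[0,0,0],1],[[0,-10,0],[0,0,0],1]]'>/dev/null;python3 rk.py -65 15 2.5; python3 -m jog '[[[0,-3,0],[0,0,0],1],[[0,-7,0],[0,0,-0.003],1],[[0,-12,0],[0,0,-0.007],1],[[0,-18,0],[0,0,-0.010],1],[[0,-25,0],[0,0,-0.013],1]]'>/dev/null;python3 rk.py -65 15 2.5;python3 -m jog '[[[0,0,0],[0,0,0],1],[[0,0,0],[0,0,0],1]]'>/dev/null;python3 rk.py -105 0 60
```

```text
t 22.95 tips now rack [-35.83  15.19] h 2.72 | shift [ -0.   -29.17   0.19] turn [-0.0001 -0.0005 -0.0076] | Frack [-4.72  0.52] Fz -3.00 tq [-0.161  1.107 -0.077]
t 23.37 tips now rack [-56.84  14.97] h 3.70 | shift [ 1.18 -8.16 -0.03] turn [ 0.0004  0.0005 -0.0025] | Frack [-1.42  0.4 ] Fz -0.92 tq [-0.004 -0.031 -0.073]
t 23.53 tips now rack [-58.47  14.96] h 3.39 | shift [-56.59 -46.56  14.97] turn [-0.      0.0001  0.0004] | Frack [-0.07 -0.08] Fz -2.05 tq [ 0.026 -0.005 -0.035]
```

Free. Lift and look.

```bash
python3 -m jog '[[[-10,-3,0],[0,0,0],1],[[-30,-10,0],[0,0,0],1],[[-57,-28,10],[0,0,0],1],[[-57,-44,15],[0,0,0],1],[[-57,-44,15],[0,0,0],1]]'>/dev/null; python3 -m jog '[[[0,0,40],[0,0,0],1],[[0,0,80],[0,0,0],1],[[0,0,120],[0,0,0],1],[[0,0,140],[0,0,0],1],[[0,0,140],[0,0,0],1]]'>/dev/null;python3 -m jog '[[[0,0,0],[0,0,0],1],[[0,0,0],[0,0,0],1]]'>/dev/null;python3 rk.py -105 0 60;python3 - <<'E'
from rig import snapshot
from h import *
for n in("top","scene"):
    s=snapshot(n); pickle.dump(s,open(f"{n}12.pkl","wb"))
    im=s["image"][170:310,205:325] if n=="top" else s["image"][195:305,205:345]
    cv2.imwrite(f"pics/{n}12.png",cv2.resize(im,None,fx=5,fy=4 if n=="top" else 5,interpolation=cv2.INTER_CUBIC)[:,:,::-1])
E
```

```text
t 24.53 tips now rack [-102.19 -139.04] h 60.13 | shift [   0.27   -2.7  -139.04] turn [ 0.0008 -0.001   0.0016] | Frack [-0.62 -0.24] Fz -1.22 tq [ 0.099  0.015 -0.049]
```

View pics/scene12.png

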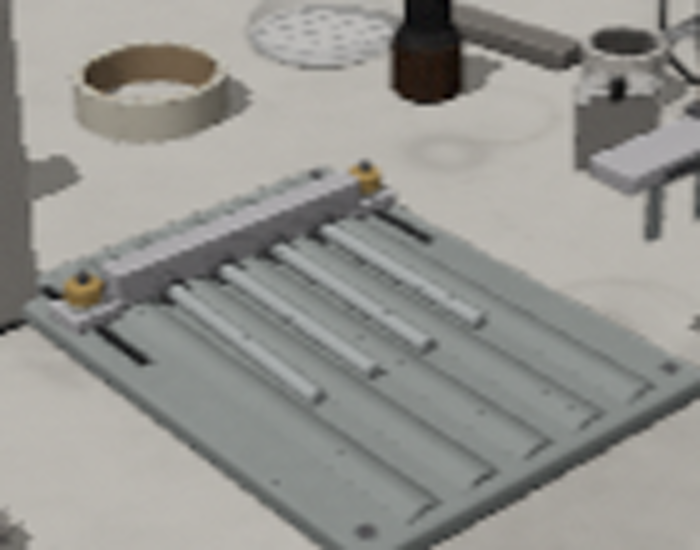

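View pics/top12.png

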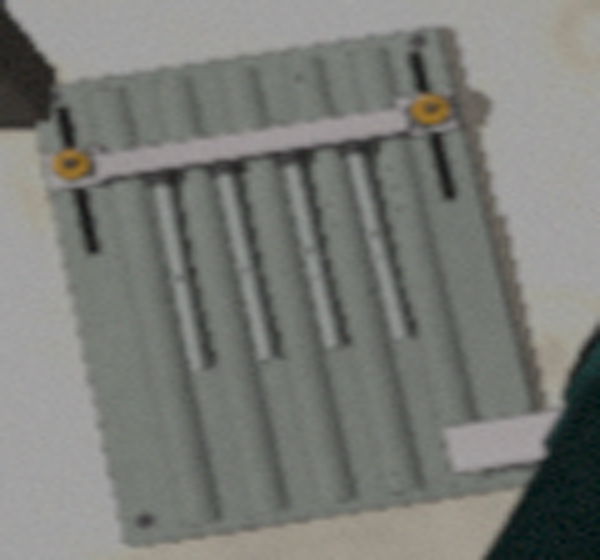

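Pins are parallel, with the heads at the bar. I'll measure the shanks by brightness.

```bash
python3 - <<'E'
from prof import *
# bright shank profile across y at several x, shank axis height ~ bed+5
for n in("top12","scene12"):
    s=load(n); print(n)
    for lane in(45,15,-15,-45):
        out=[]
        for x0 in(-20,0,20,40):
            al,ac,v=edge(s,RO,RY,'y',lane,x0-8,x0+8,z=.012+.008,span=9)
            m=v[...,0].mean(1); w=np.clip(m-np.percentile(m,60),0,None); out.append(round(float((w*ac).sum()/w.sum()-lane),1))
        # tail edge: profile along x at y lane
        al,ac,v=edge(s,RO,RY,'x',-35,lane-2,lane+2,z=.012+.006,span=12); m=v[...,0].mean(1)
        g=np.gradient(m); print(lane,out,"tail x",ac[np.argmax(g)])
E
```

```text
top12
45 [0.8, 0.4, 0.2, -0.2] tail x -36.0
15 [0.5, 0.5, 0.5, 0.5] tail x -37.0
-15 [0.6, 0.4, 0.4, 0.4] tail x -34.0
-45 [0.4, 0.1, 1.0, 1.0] tail x -36.0
scene12
45 [1.9, 0.7, -0.0, -1.2] tail x -33.0
15 [1.8, 1.0, 0.1, -0.3] tail x -34.0
-15 [1.9, 1.4, 0.2, -0.6] tail x -34.0
-45 [2.1, 0.8, 0.8, 0.2] tail x -34.0
```

```bash
python3 go.py .5091 -.2309 .19 14.5; python3 -m jog '[[[-15,0,0],[0,0,0],1],[[-40,0,0],[0,0,0],1],[[-44,10,20],[-0.02,0,0],1],[[-44,30,50],[-0.04,0,0],1],[[-44,30,50],[-0.06,0,0],1]]'>/dev/null;python3 go.py .5091 -.2309 .19 14.5
```

```text
t 24.6333 pos [ 0.4764 -0.0964  0.1461] shift mm [-44.1   6.  138.3] turn [-0.0583 -0.0012  0.0016] F [ 0.62  0.23 -2.14] gap 0.023780664434360933
t 25.05 pos [ 0.5221 -0.1451  0.1922] shift mm [  2.6 -34.   79.8] turn [-0.0003  0.0084 -0.008 ] F [ 1.37 -0.57 -1.28] gap 0.02354134060213025
```

```bash
python3 -m jog '[[[2,-10,25],[0,0,0],1],[[2,-25,55],[0,0,0],1],[[2,-34,80],[0,0,0],1],[[2,-34,80],[0,0,0],1],[[2,-34,80],[0,0,0],1]]'>/dev/null;python3 -m jog '[[[0,0,0],[0,0,0],1],[[0,0,0],[0,0,0],1],[[0,0,0],[0,0,0],1],[[0,0,0],[0,0,0],1]]'>/dev/null;python3 go.py .5091 -.2309 .11 14.5
```

```text
t 25.8 pos [ 0.503  -0.2259  0.1881] shift mm [78.1  4.7  6.4] turn [ 0.0014 -0.0008  0.001 ] F [-0.33  0.   -1.69] gap 0.023636064848417442
```

```bash
python3 -m jog '[[[20,5,6.5],[0.001,0,0],1],[[40,5,6.5],[0.001,0,0],1],[[55,5,6.5],[0.001,0,0],1],[[55,5,6.5],[0.001,0,0],1],[[55,5,6.5],[0.001,0,0],1]]'>/dev/null;python3 -m jog '[[[0,0,0],[0,0,0],1],[[0,0,0],[0,0,0],1],[[0,0,0],[0,0,0],1]]'>/dev/null;python3 go.py .5091 -.2309 .0865 14.5
```

```text
t 26.4667 pos [ 0.5098 -0.2327  0.1344] shift mm [47.9 -0.2 -2. ] turn [-0.0019  0.0011 -0.0008] F [ 0.44 -0.31 -1.45] gap 0.023434518705406127
```

```bash
python3 -m jog '[[[0,0,-2],[-0.002,0.001,0],1],[[15,0,-2],[-0.002,0.001,0],1],[[30,0,-2],[-0.002,0.001,0],1],[[38,0,-2],[-0.002,0.001,0],1],[[40,0,-2],[-0.002,0.001,0],1]]'>/dev/null;python3 -m jog '[[[0,0,0],[0,0,0],1],[[0,0,0],[0,0,0],1],[[0,0,0],[0,0,0],1],[[0,0,0],[0,0,0],1]]'>/dev/null;python3 go.py .5091 -.2309 .0865 14.5; python3 - <<'E'
from rig import snapshot
from h import *
s=snapshot("scene"); pickle.dump(s,open("scene13.pkl","wb"))
cv2.imwrite("pics/scene13.png",cv2.resize(s["image"][165:270,340:440],None,fx=6,fy=5.5,interpolation=cv2.INTER_CUBIC)[:,:,::-1])
E
```

```text
t 27.2167 pos [ 0.509  -0.2309  0.094 ] shift mm [7.5 0.1 0.1] turn [-0.0001 -0.0002 -0.    ] F [ 0.23  0.7  -2.85] gap 0.023017140232836943
```

View pics/scene13.png

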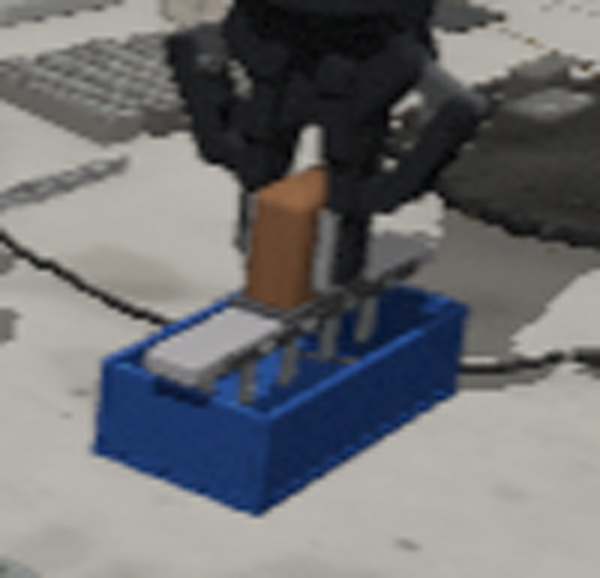

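Aligned above the caddy. Lower the rest until the bar rests on the rims.

```bash
python3 -m jog '[[[2,0,0],[0,0,0],1],[[4,0,0],[0,0,0],1],[[6,0,0],[0,0,0],1],[[7.3,0,0],[0,0,0],1],[[7.3,0,0],[0,0,0],1]]'>/dev/null;python3 -m jog '[[[0,0,0],[0,0,0],1],[[0,0,0],[0,0,0],1]]'>/dev/null; python3 go.py .5091 -.2309 .086 14.5; python3 -m jog '[[[0.6,0,0],[0,0,0],1],[[0.6,0,0],[0,0,0],1],[[0.6,0,0],[0,0,0],1]]'>/dev/null; python3 go.py .5091 -.2309 .086 14.5
```

```text
t 27.85 pos [ 0.5085 -0.2305  0.086 ] shift mm [-0.   0.5  0.5] turn [-0.     -0.0013  0.0011] F [-1.24  0.36  0.5 ] gap 0.02310731197522809
t 28.1 pos [ 0.5084 -0.2305  0.0859] shift mm [-0.1  0.5  0.5] turn [-0.0001 -0.0015  0.0009] F [-1.02  1.31  4.69] gap 0.023519569835110325
```

```bash
python3 -m jog '[[[0,0,0],[0,0,0],0.6],[[0,0,0],[0,0,0],0.5],[[0,0,0],[0,0,0],0.3],[[0,0,0],[0,0,0],0],[[0,0,0],[0,0,0],0]]'; python3 -m jog '[[[0,0,0],[0,0,0],0],[[0,0,0],[0,0,0],0],[[0,0,0],[0,0,0],0],[[0,0,0],[0,0,0],0],[[0,0,0],[0,0,0],0]]'; python3 -m jog '[[[-10,0,0],[0,0,0],0],[[-40,0,0],[0,0,0],0],[[-80,0,0],[0,0,0],0],[[-110,0,0],[0,0,0],0],[[-130,0,0],[0,0,0],0]]'; python3 -m jog '[[[-20,0,40],[0,0,0],0],[[-20,0,80],[0,0,0],0],[[-20,0,120],[0,0,0],0],[[-20,0,150],[0,0,0],0],[[-20,0,150],[0,0,0],0]]'; python3 -m jog '[[[0,0,0],[0,0,0],0],[[0,0,0],[0,0,0],0],[[0,0,0],[0,0,0],0]]';  python3 - <<'E'
from rig import snapshot
from h import *
for n in("scene","top"):
    s=snapshot(n); pickle.dump(s,open(f"{n}14.pkl","wb"))
    cv2.imwrite(f"pics/{n}14.png",cv2.resize(s["image"][165:315,200:450],None,fx=3.2,fy=3.2,interpolation=cv2.INTER_CUBIC)[:,:,::-1])
E
```

```text
time_s: 28.52
position: [0.5086, -0.2307, 0.0853]
eef_rot: [1.021, 1.32, -1.021]
ft_force: [0.1, -0.3, -0.1]
finger_gap: 0.0769
time_s: 28.93
position: [0.5086, -0.2306, 0.0854]
eef_rot: [1.021, 1.32, -1.021]
ft_force: [0.1, -0.2, -0.8]
finger_gap: 0.0852
time_s: 29.35
position: [0.5096, -0.2316, 0.2191]
eef_rot: [1.022, 1.315, -1.02]
ft_force: [0.8, 0.6, 0.2]
finger_gap: 0.0853
time_s: 29.77
position: [0.546, -0.3845, 0.2373]
eef_rot: [1.021, 1.309, -1.03]
ft_force: [-0.1, -0.7, 0.3]
finger_gap: 0.0855
time_s: 30.02
position: [0.5461, -0.3738, 0.2351]
eef_rot: [1.021, 1.322, -1.019]
ft_force: [0.0, 0.1, -0.8]
finger_gap: 0.0853
```

View pics/scene14.png

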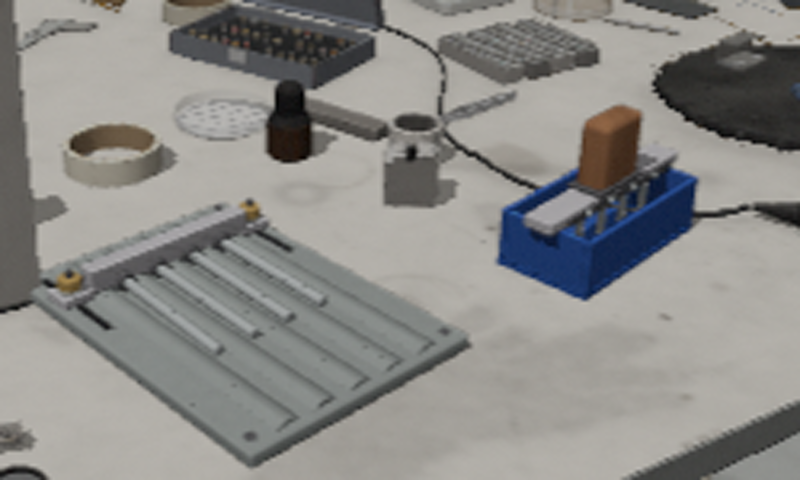

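View pics/top14.png

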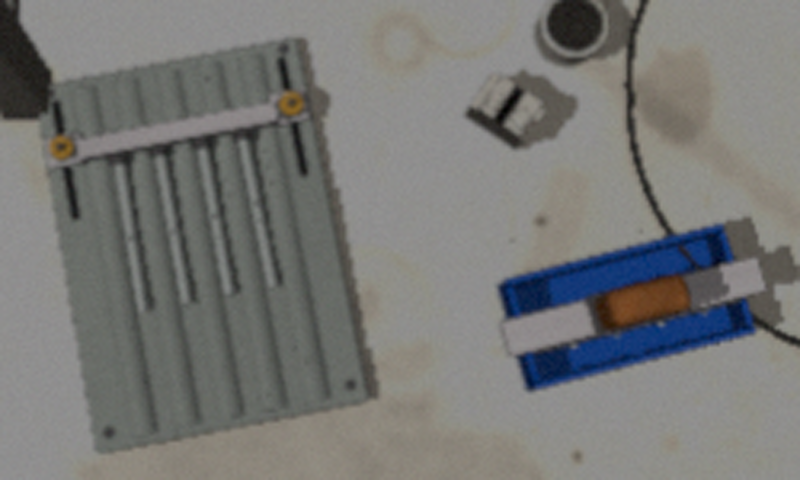

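```bash
python3 - <<'E'
from rig import close_job, sensors
print(sensors.get_state()["time_s"], close_job())
E
```

```text
the job is handed in; nothing more can be done
30.1167 None
```

The pins are laid out, the rake is back on its caddy, and the job is handed in at about 30 s.

- **Combing:** I lowered the tines between the pins near their heads, drew them back towards the tails, and nudged about 6 mm to each side to centre the pins. The fingers touched only the rake.
- **Pushing:** With one tine behind each tail, I pushed until the force climbed steadily, showing the heads had reached the stop bar. Contact began with the tine ends at rack x of about -36 mm. I stopped at about 13 N in total. If it is shared evenly, that is about 3.2 mm of bend per tine. The bend comes from the force reading and was not measured tine by tine.
- **Downward force:** It peaked at about 6 N.

**Last checks:**
- **Pin straightness:** The top view puts all four shanks within about 1 mm of their lane middles. The side view shows up to about 2 mm, with all four pins off in the same way, which I put down to an assumed height. Pin 1 may be turned by about 1°.
- **Heads level:** Tail positions agree to within 1–3 mm depending on the view, close to what the pictures can resolve. The heads look seated against the bar.
- **Rake and other things:** The rake stands upright across both rims of the caddy. The steel insert, oil bottle and paste jar look unmoved. I did not check the loupe closely, but the arm did not go near it at working height. The gripper was clear of everything.

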